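# Load the strain viewer and switch on its lamp with the poker

## Robot

A 7-joint arm with a two-finger parallel gripper is mounted at the origin on the work surface. World frame = base frame: x ahead of the robot, y to its left, z up, the work surface at z = 0. Lengths are in m, angles in rad, forces in N, time in s.
With the tool pointing down it reaches from about 0.425 to 0.925 m from the base axis. Payload 6.8 kg.
Tool frame: the origin (TCP) lies at the very end of the fingers, on their centre line; the grasp point (between the pads) lies 19 mm behind it; z points along the fingers, y is the line along which they close (so a half turn about z gives the same grasp; the last joint's range is limited). The gripper opens to 85 mm and grips with 20 to 120 N. Pads are 22 mm wide; open, the fingers measure 114 mm over their backs; the gripper's body (76 mm by 85 mm) begins 54 mm behind the grasp point. The pads swing forward as they close: fully open they stand 13 mm farther back than shut.
Start: joints at [1.219, 0.477, 0.022, 1.555, -0.011, 1.109, -0.083], TCP at [0.163, -0.655, 0.205] pointing down, gripper open.
Joint ranges: [-2.96, 2.96], [-0.34, 2.1], [-1.41, 1.46], [0.24, 2.44], [-1.37, 4.51], [0.17, 1.92], [-2.96, 2.96]. Speed limits (rad/s): [2.39, 2.39, 3.14, 3.14, 3.14, 3.14, 3.14].

## Interface

Orientations are given as a unit quaternion [w, x, y, z].
In Python, from station import bot gives the robot as it stands.
- The arm moves only by the tool jog_arm, never from a script. Its argument "motion" is a list of rows, each a list of 7 numbers: the turn, a rotation vector about the tool's x, y, z in rad, then the shift along the tool's x, y, z in mm, then the finger opening in mm, from 0 to 85.4. A call has 1 to 10 rows; each row is the pose to reach, as a shift and turn from the pose commanded when the call began, along the tool's axes at that moment; what a row does not reach only later rows make up. A row lasts 1/8 s, in which the tool goes at most 62.5 mm and 10.7 degrees, less where a joint would pass 70% of its speed; a pose out of reach is approached as far as the arm can. A call with a gripper value outside its range is refused whole. The fingers move at their own pace and stop on an object; "grip_force" is the grip in N (left out, the last holds). Time passes only in rows, so rows that repeat a pose let the fingers close. It gives the time, the measured TCP pose, the force, the opening and the grip force at its end, in the units of the state.
- bot.get_obs(): the state, without advancing time (a new reading comes with each control period).
- bot.read_camera(name): name is "scene" or "top"; returns a dict with "pixels" (480x640x3 uint8, red, green, blue), "camera_matrix" (3x3 intrinsics, pixels), "T" (4x4, takes a point from camera to world coordinates). Camera axes: x right, y down, z forward; pixel columns grow to the right and rows downward; lengths in m; the calibration is good to about 2 mm. A picture is of the moment at which its call begins. There is no depth.
- bot.hand_in(): hands the job in; it is judged then, once.
Trained networks look in a picture, given as the dict that the camera call returned (one of the last four; its "shot" number tells which), for a name from the list of things; names that differ only in an ending like _2 or _b are one class to them, and where a whole thing is asked for, a point or a joint stands for the part that bears it (a point fixed in the world has none). Each returns a list of dicts, best first, with "score" (0 to 1); they miss things now and then, are a little off and sometimes report something else, mostly with a low value. They report only what shows in the picture. A call takes as long as a camera call. They do not tell look-alikes from the thing itself.
- bot.spot_in(thing, picture): "xy" ([column, row] in pixels, amid what is visible of it).
- bot.tip_of(thing, picture): "xy" ([column, row] in pixels: a listed point, or the origin of a listed thing).
The state is a dict: "t": time; "q": joint angles; "joint_vel": joint speeds; "joint_torque": joint torques, N m; "eef_pos": TCP position; "tool_rot": TCP orientation; "contact_force": force on the tool from outside, world axes, zero at the start; "torque": the same for the moment, N m; "gripper_width": opening from 0.0 (shut) to 1.0 (fully open); "grasp_force": force on a finger pad.
Only numpy, scipy, OpenCV 4.12 (cv2) and the standard library are available. Lean on these libraries where they do the work, as an engineer would, in place of code of your own. Each camera call takes 0.05 s, during which the arm holds its last target. There are 200 camera calls.

## Task

Take the poker from its slanted rest and with its tip push the framed glass plate along the viewer's stage, under the two sprung clips, fully home against the end stop so that both clips have snapped down onto the glass; then reach under the guard grille with the poker and press the far half of the wide lamp rocker fully down to switch it on. Then lay the poker back in its rest as it was. Touch the plate and the rockers only with the poker, and leave the narrow rockers and the other things on the bench as they are.

Things in the scene. Friction and masses are not known exactly. Their poses are not given: they have to be found in the camera images.
- poker: Poker, 166 mm long, 0.12 kg: dark square steel shaft 12x12 mm with a round tip (radius 6 mm), square wooden handle 18x18 mm. Origin = centre of the round tip; z runs along it towards the handle (shaft z=0 to 90 mm, handle 90 to 160 mm); x, y square to the flats. Centre of mass z=75 mm. At the start it leans in its rest 35 degrees from vertical, handle up and towards the rest's -x.
- poker_end (a point): middle of the end of the poker's handle, 160 mm from the tip centre. Hold the handle firmly: pushing sideways with the tip tends to turn the poker in the grip
- rest: Fixed poker rest: wooden foot board 130x80x8 mm with a slanted U-shaped steel channel. Origin = centre of underside; x away from the robot at yaw 0, z up. The channel's axis leans 35 degrees from vertical towards -x; floor on its lower (-x) side, open on its upper (+x) side: the poker is lifted out and laid in there, square to the axis (towards +x and up).
- rest_foot (a point): Where the poker's tip centre lies when in its rest: rest x=+30 mm, 30 mm above the bench. The channel is 18 mm wide inside (along y), its walls 5 mm thick and 16 mm high over the floor; it covers the poker's lowest 87 mm, the handle stands free. A plate closes its foot: the poker slides down to it when let go.
- rest_top (a point): where the end of the poker's handle lies when the poker is in its rest: 160 mm up the channel's axis from rest_foot
- viewer: Strain viewer: fixed grey light box 250x110x30 mm. Origin = centre-line of underside, box from x=-110 to +140 mm; x along the stage towards clips and end stop (away from the robot at yaw 0), z up. Stage = its top, 30 mm up; two rails 10 mm high, inner faces at y=+-36.5 mm, from x=-108 to +72 mm; end stop face at x=+75 mm; behind it a block rises to 64 mm.
- stage_home (a point): where the plate's origin lies when the plate is against the end stop: on the stage top, at viewer x=+25 mm, y=0
- plate: Framed glass plate: aluminium frame 100x70x9 mm round a 6 mm pane, 0.15 kg, upright tab 40 mm wide, 6 mm thick, 28 mm high at its near (-x) end, near face at x=-50 mm. Origin = centre of underside; axes as the viewer's. Starts between the rails 50 to 70 mm short of the end stop. Sliding it takes about 1 N, under the clips up to about 3 N.
- clip_left (a joint): Angle (rad) of the clip at viewer y=+15 mm: a steel strip hinged behind the end stop, 50 mm long, pointing to -x, upturned toe at viewer x=+58 mm, pressing with about 1 N. 0 = down on nothing (toe 3 mm over the stage); about 0.12 = riding on the frame's 9 mm front bar; about 0.06 = snapped down behind the bar onto the glass.
- clip_right (a joint): the same for the clip at viewer y=-15 mm
- bank: Switch bank: fixed grey box 110x210x40 mm. Origin = centre of underside; x away from the robot at yaw 0. Four rockers in a row along y, at y=+-22, +-66 mm. Over their far (+x) half a steel guard grille: three 7 mm bars along y at x=+4, +16, +28 mm, centres 98 mm above the bench, end posts at y=+-98 mm. Open below towards -x, so a tilted poker reaches in.
- lamp_pivot (a point): Pivot of the lamp rocker, 54 mm above the bench at bank x=0. The lamp rocker is the only wide one (black cap 60 mm along x, 32 mm wide, 10 mm thick, centred on the pivot); it may be in any of the four places. Axes as the bank's.
- lamp_rocker (a joint): lamp rocker angle (rad): 0 = off, far (+x) end up by 0.25 rad; 0.5 = on, far end down by 0.25 rad. It turns against a friction of 0.05 N m (about 3 N on the far half) and stays where it is left.
- key_a_end (a point): middle of the far end of narrow rocker a's cap (30 mm from its pivot): shows whether it is on or off; on at the start (far end down); must stay as it is.
- key_b_end (a point): middle of the far end of narrow rocker b's cap (30 mm from its pivot): shows whether it is on or off; off at the start; must stay as it is.
- key_c_end (a point): middle of the far end of narrow rocker c's cap (30 mm from its pivot): shows whether it is on or off; off at the start; must stay as it is.
- lamp_module: Grey base plate 72x40x6 mm of the lamp rocker, together with the rocker on it, pivoted 14 mm above the plate's underside; origin = centre of its underside, on the bank's top 40 mm above the bench; axes as the bank's.
- key_a_module: Grey base plate 72x40x6 mm of narrow rocker a (black cap 60 mm long, 16 mm wide), together with the rocker on it, pivoted 14 mm above the plate's underside; origin = centre of its underside, on the bank's top 40 mm above the bench; axes as the bank's.
- key_b_module: Grey base plate 72x40x6 mm of narrow rocker b (black cap 60 mm long, 16 mm wide), together with the rocker on it, pivoted 14 mm above the plate's underside; origin = centre of its underside, on the bank's top 40 mm above the bench; axes as the bank's.
- key_c_module: Grey base plate 72x40x6 mm of narrow rocker c (black cap 60 mm long, 16 mm wide), together with the rocker on it, pivoted 14 mm above the plate's underside; origin = centre of its underside, on the bank's top 40 mm above the bench; axes as the bank's.
- slab: bystander: dark flat slab 120x90x20 mm, origin under its centre
- jar: bystander: amber glass jar with steel lid, 60 mm across, 90 mm high, origin under its centre
- tongs: bystander: flat steel tongs 145 mm long, 10 mm high, lying on the bench, origin about its middle
There are look-alikes about, which are no part of the job. What is shaped like the poker but green is not meant. What is shaped like the plate but blue is not meant.

How it is judged:
On the way, in this order (a step that is already met when the one before it is completed fails the run):
1. the poker is lifted out of its rest (distance between poker and rest_foot above 0.05 m), for 0.1 s.
2. the plate is home and both clips have snapped down on the glass (x of plate in the frame of viewer above 0.0215 m and z of plate in the frame of viewer below 0.034 m and value of joint clip_left between 0.025 and 0.095 rad and value of joint clip_right between 0.025 and 0.095 rad), for 0.2 s.
3. the lamp rocker is switched fully on (value of joint lamp_rocker above 0.42 rad), for 0.1 s.
4. the poker is back in its rest (distance between poker and rest_foot below 0.012 m and distance between poker_end and rest_top below 0.015 m and linear speed of poker below 0.02 m/s), for 0.2 s.
At the end, for the whole second after the job is handed in: Plate within 3.5 mm of the end stop, both clips snapped down on the glass (0.025 to 0.095 rad); lamp rocker above 0.42 rad; narrow rockers' ends within 5 mm of their start; poker still in its rest (tip within 12 mm of rest_foot, handle end within 15 mm of rest_top) (all of step 2 and all of step 4 and value of joint lamp_rocker above 0.42 rad and distance of each of key_a_end, key_b_end, key_c_end from where it was at the start of the episode below 0.005 m); the robot touches nothing.
It fails at once if the gripper or arm touches the plate (contact force between any of the fingers, the arm and plate above 0.5 N).
It fails at once if the gripper or arm touches a rocker (contact force between any of the fingers, the arm and lamp_module above 0.5 N or contact force between any of the fingers, the arm and key_a_module above 0.5 N or contact force between any of the fingers, the arm and key_b_module above 0.5 N or contact force between any of the fingers, the arm and key_c_module above 0.5 N).
It fails at once if a narrow rocker is flipped over (distance of any of key_a_end, key_b_end, key_c_end from where it was at the start of the episode above 0.008 m).
It fails at once if a bystander is moved by more than 20 mm (distance of any of slab, jar, tongs from where it was at the start of the episode above 0.02 m).
It also fails if it takes over 54 s, if anything falls off the work surface, if the arm or the gripper's body presses on something with over 40 N, if the wrist force passes 120 N, or if a joint passes its speed limit or range.

## Working session

There is one attempt and no reset: what is moved stays moved. The work goes in short steps, Python scripts to look and compute and a tool call to move; the robot and the scene stay as the last step left them, time stands still between calls to the robot, and variables do not carry over. Pictures are saved under pics/ and viewed, at most 10 in all, crops included, and the job is handed in when it is done.

Besides the shell and the picture viewer there is one more tool, called after "Emit:" by a JSON object that holds its "api" and its "payload". jog_arm: Moves the arm, as the interface text tells. Its arguments: {"type":"object","properties":{"motion":{"type":"array"},"grip_force":{"type":"number"}},"required":["motion"]}

```bash
mkdir -p pics; ls; cat > h.py <<'E'
import numpy as np,cv2
from station import bot
from scipy.spatial.transform import Rotation as R
def ray(p,uv):
    K=np.array(p["camera_matrix"]);T=np.array(p["T"])
    d=T[:3,:3]@np.linalg.solve(K,[uv[0],uv[1],1.]);return T[:3,3],d
def atz(p,uv,z):
    o,d=ray(p,uv);return o+d*(z-o[2])/d[2]
def proj(p,X):
    K=np.array(p["camera_matrix"]);T=np.array(p["T"])
    c=T[:3,:3].T@(np.array(X)-T[:3,3]);u=K@c;return u[:2]/u[2]
def save(p,f,box=None,s=1):
    im=p["pixels"][:,:,::-1]
    if box: im=im[box[1]:box[3],box[0]:box[2]]
    cv2.imwrite(f,cv2.resize(im,None,fx=s,fy=s,interpolation=cv2.INTER_CUBIC))
def tri(pa,ua,pb,ub):
    o1,d1=ray(pa,ua);o2,d2=ray(pb,ub)
    s=np.linalg.lstsq(np.c_[d1,-d2],o2-o1,rcond=None)[0]
    a=o1+d1*s[0];b=o2+d2*s[1];return (a+b)/2,np.linalg.norm(a-b)
E
python3 - <<'E'
from h import *
np.set_printoptions(precision=4,suppress=True)
o=bot.get_obs();print(o)
ps={n:bot.read_camera(n) for n in("scene","top")}
for n,p in ps.items():
    save(p,f"pics/{n}0.png");print(n,np.array(p["T"]),np.array(p["camera_matrix"]))
    for t in "poker poker_end rest rest_foot rest_top viewer stage_home plate clip_left clip_right bank lamp_pivot key_a_end lamp_module key_a_module slab jar tongs".split():
        print(t,[(np.round(d["xy"],1).tolist(),round(d["score"],2)) for d in bot.tip_of(t,p)[:4]])
E
```

```text
pics
{'t': 0.0, 'q': array([ 1.2189,  0.4778,  0.0224,  1.5564, -0.0115,  1.1093, -0.0831]), 'joint_vel': array([-0.001 ,  0.0011,  0.0009,  0.0006,  0.0001,  0.0013, -0.001 ]), 'joint_torque': array([  0.    , -59.6465,   1.6078, -28.12  ,   0.0124,   0.0094,
        -0.    ]), 'eef_pos': array([ 0.1628, -0.6544,  0.2036]), 'tool_rot': array([-0.0009,  0.9926,  0.1216, -0.0002]), 'contact_force': array([ 0.1286, -0.016 ,  0.5127]), 'torque': array([-0.0156,  0.0138, -0.0389]), 'grasp_force': 0.0, 'gripper_width': 0.9992246320529705}
scene [[-0.6844  0.4077 -0.6044  1.4892]
 [ 0.7291  0.3774 -0.5709  0.8397]
 [-0.0046 -0.8314 -0.5556  0.9739]
 [ 0.      0.      0.      1.    ]] [[549.4093   0.     315.2478]
 [  0.     549.4093 246.6775]
 [  0.       0.       1.    ]]
poker [([259.5, 239.1], 0.79), ([219.6, 211.3], 0.57)]
poker_end [([283.6, 187.8], 0.73), ([258.3, 219.7], 0.56)]
rest [([269.2, 238.8], 0.7), ([392.1, 299.0], 0.63)]
rest_foot [([256.7, 234.0], 0.65), ([311.3, 272.7], 0.21)]
rest_top []
viewer [([387.1, 316.2], 0.86)]
stage_home [([381.2, 314.5], 0.84), ([324.3, 287.9], 0.42)]
plate [([392.0, 300.7], 0.86), ([378.5, 267.1], 0.77)]Traceback (most recent call last):
  File "<stdin>", line 8, in <module>
ValueError: it knows: bank, jar, key_a_end, key_a_module, key_b_end, key_b_module, key_c_end, key_c_module, lamp_module, lamp_pivot, plate, poker, poker_end, rest, rest_foot, rest_top, slab, stage_home, tongs, vi
```

```bash
python3 - <<'E'
from h import *
np.set_printoptions(precision=4,suppress=True)
ps={n:bot.read_camera(n) for n in("scene","top")}
for n,p in ps.items():
    save(p,f"pics/{n}0.png");print(n);
    if n=="top": print(np.array(p["T"]),np.array(p["camera_matrix"]))
    zz=dict(poker=.03,poker_end=.161,rest=0,rest_foot=.03,rest_top=.161,viewer=0,stage_home=.03,plate=.03,bank=0,lamp_pivot=.054,key_a_end=.054,lamp_module=.04,key_a_module=.04,slab=0,jar=0,tongs=0)
    for t in zz:
        print(t,[(np.round(d["xy"],1).tolist(),round(d["score"],2),atz(p,d["xy"],zz[t])[:2].round(3).tolist()) for d in bot.tip_of(t,p)[:4]])
E
```

```text
scene
poker [([259.8, 239.1], 0.56, [0.55, -0.288]), ([217.9, 211.7], 0.56, [0.532, -0.522])]
poker_end [([311.5, 269.1], 0.7, [0.685, 0.067]), ([258.4, 222.5], 0.67, [0.624, -0.2]), ([282.0, 188.0], 0.66, [0.432, -0.302])]
rest [([269.4, 239.3], 0.94, [0.5, -0.3])]
rest_foot [([258.6, 231.8], 0.91, [0.523, -0.324])]
rest_top []
viewer [([385.4, 314.2], 0.71, [0.54, 0.201]), ([331.5, 284.8], 0.33, [0.542, 0.009])]
stage_home [([383.6, 311.7], 0.67, [0.564, 0.212])]
plate [([391.6, 300.7], 0.83, [0.513, 0.2]), ([378.4, 264.6], 0.67, [0.405, 0.071])]
bank [([316.0, 290.5], 0.59, [0.592, -0.006])]
lamp_pivot [([311.6, 269.3], 0.62, [0.58, -0.034])]
key_a_end [([315.3, 282.6], 0.39, [0.618, 0.016])]
lamp_module [([311.1, 270.8], 0.64, [0.572, -0.043])]
key_a_module [([321.3, 280.3], 0.65, [0.585, 0.009])]
slab [([483.5, 336.3], 0.82, [0.438, 0.437])]
jar [([224.3, 272.5], 0.8, [0.715, -0.265])]
tongs [([445.6, 383.4], 0.91, [0.641, 0.452]), ([331.2, 287.0], 0.67, [0.551, 0.015]), ([385.4, 314.5], 0.4, [0.541, 0.202])]
top
[[-0.0045 -0.9862  0.1653  0.3542]
 [-0.9999  0.003  -0.0097 -0.02
[... 495 characters left out ...]
]
viewer [([225.9, 249.7], 0.98, [0.544, 0.211])]
stage_home [([222.7, 236.3], 0.7, [0.575, 0.215])]
plate [([285.1, 318.2], 0.9, [0.367, 0.054]), ([225.1, 260.3], 0.79, [0.513, 0.207])]
bank [([310.1, 234.7], 0.6, [0.584, -0.008])]
lamp_pivot [([316.6, 232.9], 0.61, [0.579, -0.025])]
key_a_end [([302.8, 223.3], 0.56, [0.603, 0.01])]
lamp_module [([320.6, 232.4], 0.69, [0.582, -0.035])]
key_a_module [([298.1, 232.5], 0.9, [0.582, 0.022])]
slab [([133.9, 283.3], 0.75, [0.458, 0.445]), ([287.9, 219.5], 0.7, [0.624, 0.051]), ([297.5, 230.9], 0.43, [0.594, 0.025])]
jar [([402.2, 188.1], 0.97, [0.709, -0.253]), ([322.2, 235.0], 0.27, [0.583, -0.04])]
tongs [([131.9, 214.8], 0.62, [0.638, 0.461])]
```

View pics/scene0.png

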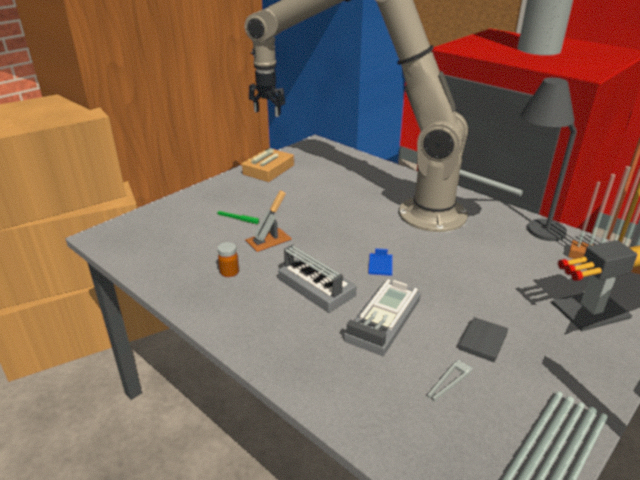

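View pics/top0.png

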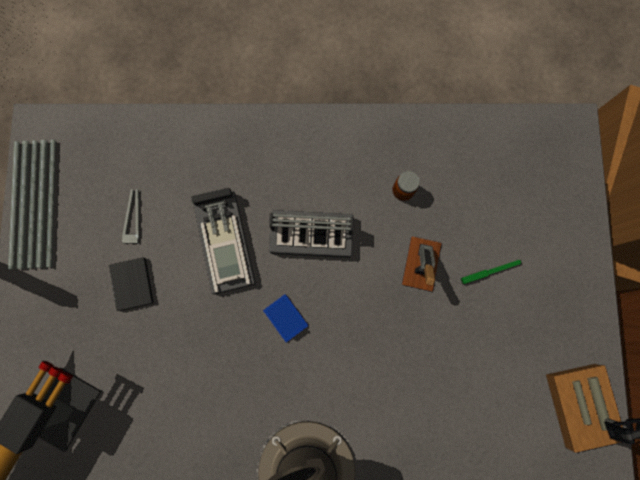

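Candidates for the poker: brown handle in the rest at top (427,265), and a green one lying at (490,272). The brown one fits. Candidates for the plate: white, between the viewer rails at top (226,258), and blue at (286,318). The white one fits. I'll confirm in crops and find the lamp rocker there too.

```bash
python3 - <<'E'
from h import *
p=bot.read_camera("top")
a=cv2.resize(p["pixels"][180:300,190:360,::-1],None,fx=4.6,fy=4.6,interpolation=cv2.INTER_CUBIC);cv2.imwrite("pics/c1.png",a)
q=bot.read_camera("scene")
f=lambda P,x,y,w,h,s:cv2.resize(P["pixels"][y:y+h,x:x+w,::-1],(w*s,h*s),interpolation=cv2.INTER_CUBIC)
b=np.hstack([f(p,400,225,50,75,8),f(q,240,185,50,75,8)]);cv2.imwrite("pics/c2.png",b)
E
```

```text
(no output)
```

View pics/c1.png

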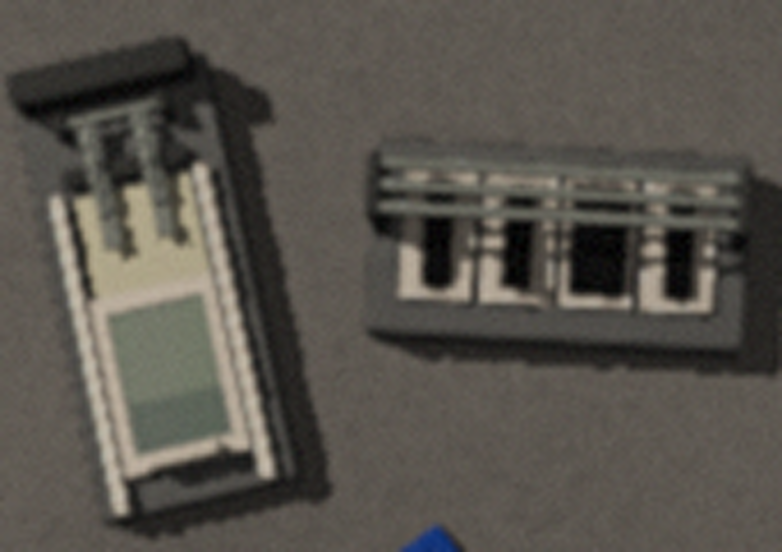

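View pics/c2.png

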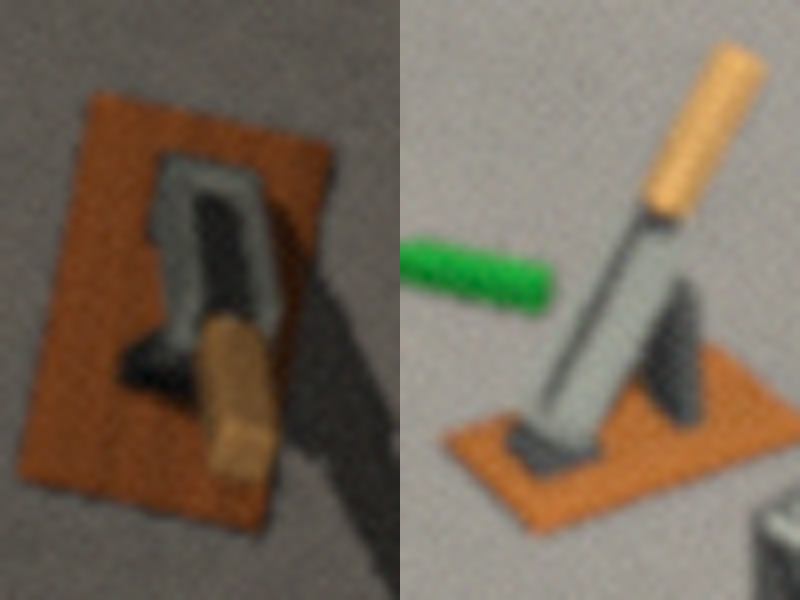

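```bash
cat > m.py <<'E'
from h import *
np.set_printoptions(precision=4,suppress=True)
p=bot.read_camera("top");q=bot.read_camera("scene")
c=lambda x,y,s,ox,oy:((x+.5)/s-.5+ox,(y+.5)/s-.5+oy)
A=lambda x,y,z:atz(p,c(x,y,4.6,190,180),z)
B=lambda x,y,z:atz(p,c(x,y,8,400,225),z)
r=[B(*k,.008) for k in[(100,90),(333,150),(265,530),(20,478)]]
ctr=np.mean(r,0);print("rest",ctr,[np.linalg.norm(r[i]-r[i-1]) for i in range(4)])
d=(r[0]+r[1]-r[2]-r[3])[:2];e=(r[0]+r[3]-r[1]-r[2])[:2]
ry=np.arctan2(d[1],d[0]);print("yaw",np.degrees([ry,np.arctan2(-e[0],e[1])]))
ry=(2*ry+np.arctan2(-e[0],e[1]))/3
H=lambda C,y,l:np.array([C[0]+l[0]*np.cos(y)-l[1]*np.sin(y),C[1]+l[0]*np.sin(y)+l[1]*np.cos(y),l[2]])
s,k=np.sin(np.radians(35)),np.cos(np.radians(35))
foot=H(ctr,ry,(.03,0,.03));top=H(ctr,ry,(.03-.16*s,0,.03+.16*k))
print("foot",foot,"top",top,"grasp125",foot+(top-foot)*125/160)
for n,P in(("top",p),("scene",q)): print(n,"foot/top px",proj(P,foot),proj(P,top))
print("handle end seen top cam",B(240,450,.161), "tri",tri(p,c(240,448,8,400,225),q,c(745-400,52,8,240,185)))
a,b=A(398,298,.046),A(712,312,.046);by=np.arctan2(*(a-b)[1::-1][::-1]);by=np.arctan2(-(a-b)[0],(a-b)[1])
print("bank len",np.linalg.norm(a-b),"(172) yaw",np.degrees(by))
m=(a+b)/2;bc=H(m,by,(.036,0,0));print("bank",bc,"lamp pivot",H(bc,by,(0,-.022,.054)))
n_,f_=(A(120,512,.04)+A(267,475,.04))/2,(A(58,200,.04)+A(203,168,.04))/2
vy=np.arctan2(*(f_-n_)[[1,0]]);print("rail len",np.linalg.norm(f_-n_),"yaw",np.degrees(vy),"rail sep",np.linalg.norm(A(120,512,.04)-A(267,475,.04)))
vc=H(n_,vy,(.108,0,0));vc2=H(f_,vy,(-.072,0,0));print("viewer",vc,vc2)
for X in(H(vc,vy,(-.11,-.055,.03)),H(vc,vy,(-.11,.055,.03)),H(vc,vy,(.14,.055,.0)),H(vc,vy,(.075,0,.03))):print(proj(p,X),proj(q,X))
pl=[A(*k,.039) for k in[(95,300),(205,288),(245,440),(130,475)]];print("plate",[np.round(((x-vc)[:2]@np.array([np.cos(vy),np.sin(vy)]),(x-vc)[:2]@np.array([-np.sin(vy),np.cos(vy)])),4) for x in pl])
E
python3 m.py
```

```text
rest [ 0.506  -0.2974  0.008 ] [np.float64(0.12980497939741611), np.float64(0.07793997287261786), np.float64(0.1261549086474556), np.float64(0.07994799666502807)]
yaw [-12.8984 -13.555 ]
foot [ 0.5352 -0.3042  0.03  ] top [ 0.4458 -0.2833  0.1611] grasp125 [ 0.4654 -0.2879  0.1324]
top foot/top px [426.0003 250.9784] [430.4303 281.8988]
scene foot/top px [259.9105 235.434 ] [283.0718 191.3839]
handle end seen top cam [ 0.4483 -0.2815  0.161 ] tri (array([ 0.4489, -0.2812,  0.1641]), np.float64(0.0008327491025365385))
bank len 0.17222569258260167 (172) yaw -2.76410846620419
bank [ 0.5827 -0.0107  0.    ] lamp pivot [ 0.5817 -0.0327  0.054 ]
rail len 0.17581100671298275 yaw 12.872394578096674 rail sep 0.08153883836155759
viewer [0.5502 0.2113 0.    ] [0.5461 0.2103 0.    ]
[253.9639 282.9833] [384.918  280.8412]
[210.9994 292.922 ] [421.6971 293.0117]
[195.1907 201.1829] [383.0327 358.0265]
[218.2129 217.7172] [374.6326 325.6804]
plate [array([0.0085, 0.0318]), array([ 0.0015, -0.0284]), array([-0.0857, -0.0329]), array([-0.0902,  0.0318])]
```

```bash
cat >> h.py <<'E'
def frame(yaw,T):  # yaw deg of ex; T deg tilt: tool z leans to -ex
    y,T=np.radians([yaw,T]);ex=np.array([np.cos(y),np.sin(y),0]);ey=np.array([-np.sin(y),np.cos(y),0]);z=np.array([0,0,1.])
    return np.c_[np.cos(T)*ex-np.sin(T)*z,-ey,-np.sin(T)*ex-np.cos(T)*z]
def state():
    o=bot.get_obs();w=o["tool_rot"];Rm=R.from_quat([w[1],w[2],w[3],w[0]]).as_matrix()
    return o,np.array(o["eef_pos"]),Rm
def plan(*targets,ref=None):
    o,p0,R0=state()
    if ref: p0,R0=ref
    print("t",round(o["t"],2),"tcp",p0.round(4),"w",round(o["gripper_width"],3),"F",np.round(o["contact_force"],1))
    for p,Rm in targets:
        print(np.r_[R.from_matrix(R0.T@Rm).as_rotvec().round(3),(R0.T@(np.array(p)-p0)*1000).round(1)].tolist())
E
python3 - <<'E'
from h import *
F=frame(-13.1,25);g=np.array([.4665,-.2872,.133])
plan((g+F[:,2]*(.019-.09),F),(g+F[:,2]*.019,F))
E
```

```text
t 2.4 tcp [ 0.163  -0.655   0.2046] w 1.0 F [ 0.6 -0.   0.4]
[0.103, -0.428, 0.465, 410.1, -270.0, 7.3]
[0.103, -0.428, 0.465, 376.2, -287.3, 88.8]
```

Emit:
{"api": "jog_arm", "payload": {"motion": [[0.103,-0.428,0.465,410,-270,7,85],[0.103,-0.428,0.465,410,-270,7,85],[0.103,-0.428,0.465,410,-270,7,85],[0.103,-0.428,0.465,410,-270,7,85],[0.103,-0.428,0.465,410,-270,7,85],[0.103,-0.428,0.465,410,-270,7,85],[0.103,-0.428,0.465,410,-270,7,85],[0.103,-0.428,0.465,410,-270,7,85],[0.103,-0.428,0.465,410,-270,7,85],[0.103,-0.428,0.465,410,-270,7,85]], "grip_force": 120}}

```text
t: 3.65
eef_pos: [0.4956, -0.2943, 0.1975]
tool_rot: [-0.024, 0.97, -0.111, -0.215]
contact_force: [-0.5, -0.5, 0.4]
gripper_width: 0.999
grasp_force: 0.0
```

```bash
python3 - <<'E'
from h import *
F=frame(-13.1,25);g=np.array([.4665,-.2872,.133])
plan((g+F[:,2]*(.019-.09),F),(g+F[:,2]*.019,F))
p=bot.read_camera("scene");save(p,"pics/s1.png",(220,130,330,260),4.5)
E
```

```text
t 3.65 tcp [ 0.4956 -0.2943  0.1975] w 0.999 F [-0.5 -0.5  0.4]
[0.001, 0.0, 0.0, 0.1, -0.3, 0.1]
[0.001, 0.0, 0.0, 0.2, -0.4, 90.1]
```

View pics/s1.png

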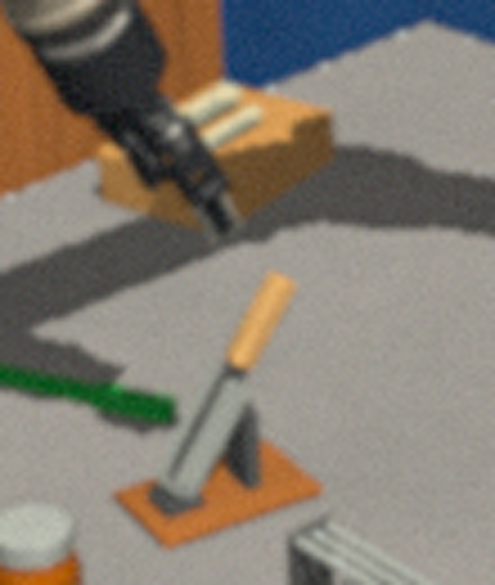

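The gripper is above the brown-handled poker, with the fingers at crop (220,235) and the handle end at (280,280). The poker is untouched, so I go in and close.

Emit:
{"api": "jog_arm", "payload": {"motion": [[0,0,0,0,0,50,85],[0,0,0,0,0,90,85],[0,0,0,0,0,90,85],[0,0,0,0,0,90,0],[0,0,0,0,0,90,0],[0,0,0,0,0,90,0],[0,0,0,0,0,90,0],[0,0,0,0,0,90,0],[0,0,0,0,0,90,0]], "grip_force": 120}}

```text
t: 4.82
eef_pos: [0.4588, -0.2856, 0.1165]
tool_rot: [-0.025, 0.97, -0.111, -0.215]
contact_force: [-1.1, 0.2, 5.7]
gripper_width: 0.099
grasp_force: 118.2
```

```bash
python3 - <<'E'
from h import *
o,p0,R0=state();print(o["gripper_width"],o["grasp_force"],p0,o["contact_force"],R0)
s=np.radians(13.1);ex=np.array([np.cos(s),-np.sin(s),0]);k=np.radians(35)
n=ex*np.cos(k)+np.array([0,0,1])*np.sin(k)
plan((p0+n*.06,R0),(p0+n*.06+[0,0,.06],R0))
p=bot.read_camera("scene");save(p,"pics/s2.png",(220,130,330,260),4.5)
E
```

```text
0.09926797927578364 118.19398256018758 [ 0.45883344 -0.28557308  0.11654697] [-1.14519573  0.21881901  5.67735572] [[ 8.82903813e-01 -2.26768664e-01 -4.11165210e-01]
 [-2.05680750e-01 -9.73948617e-01  9.54961835e-02]
 [-4.22109330e-01  2.54824294e-04 -9.06544896e-01]]
t 4.83 tcp [ 0.4588 -0.2856  0.1165] w 0.099 F [-1.1  0.2  5.7]
[0.0, 0.0, 0.0, 30.0, 0.0, -51.9]
[0.0, 0.0, 0.0, 4.7, 0.0, -106.3]
```

View pics/s2.png

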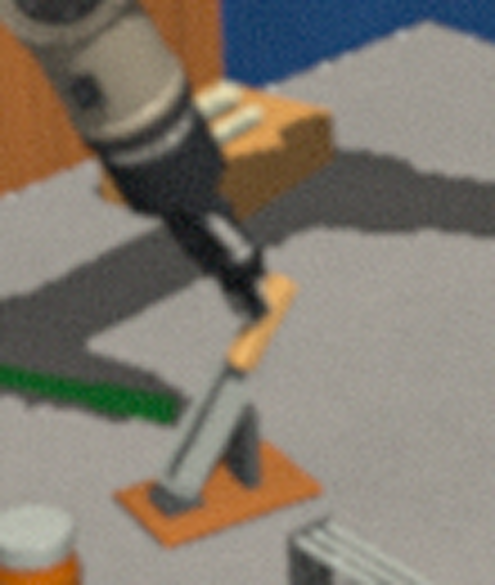

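The fingers are on the handle at (250,310) and the poker is still in place. I'll lift it out square to the channel.

Emit:
{"api": "jog_arm", "payload": {"motion": [[0,0,0,15,0,-26,0],[0,0,0,30,0,-52,0],[0,0,0,30,0,-52,0],[0,0,0,5,0,-106,0],[0,0,0,5,0,-106,0],[0,0,0,5,0,-106,0]]}}

```text
t: 5.62
eef_pos: [0.5057, -0.2964, 0.2091]
tool_rot: [-0.025, 0.97, -0.111, -0.216]
contact_force: [0.1, -0.3, -0.9]
gripper_width: 0.096
grasp_force: 118.6
```

```bash
python3 - <<'E'
from h import *
o,p0,R0=state();print(o["t"],o["gripper_width"],o["grasp_force"],p0,o["contact_force"])
p=bot.read_camera("scene");t=bot.read_camera("top")
# expected tip/end with nominal grasp
F=frame(-13.1,25);g=np.array([.4665,-.2872,.133]);T0=np.array([.4588,-.2856,.1165])
foot=np.array([.5352,-.3042,.03]);top=np.array([.447,-.282,.162])
for X in(foot,top):
    W=p0+R0@(F.T@(X-T0));print(W,proj(p,W),proj(t,W))
for n in("poker","poker_end"):
    for P in(p,t):print(n,[(np.round(d["xy"],1).tolist(),round(d["score"],2)) for d in bot.tip_of(n,P)[:4]])
f=lambda P,x,y,w,h,s:cv2.resize(P["pixels"][y:y+h,x:x+w,::-1],(w*s,h*s),interpolation=cv2.INTER_CUBIC)
cv2.imwrite("pics/s3.png",np.hstack([f(p,220,150,65,90,6),f(t,395,190,65,90,6)]))
E
```

```text
5.625 0.09641167171663846 118.5984748788178 [ 0.50567584 -0.29637744  0.20911694] [ 0.12379119 -0.28988177 -0.93563857]
[ 0.58198385 -0.3149705   0.12253428] [244.30532736 214.69644688] [437.86867874 226.12742082]
[ 0.4939222  -0.29279036  0.25462996] [268.17460148 168.25885102] [443.69449294 255.42645083]
poker [([220.8, 211.5], 0.7), ([314.4, 282.2], 0.7), ([244.7, 218.1], 0.53), ([228.4, 269.5], 0.27)]
poker [([515.3, 260.9], 0.63)]
poker_end [([270.3, 167.8], 0.67), ([255.9, 222.2], 0.57), ([384.3, 315.5], 0.53), ([295.0, 266.5], 0.28)]
poker_end [([440.4, 255.5], 0.55)]
```

View pics/s3.png

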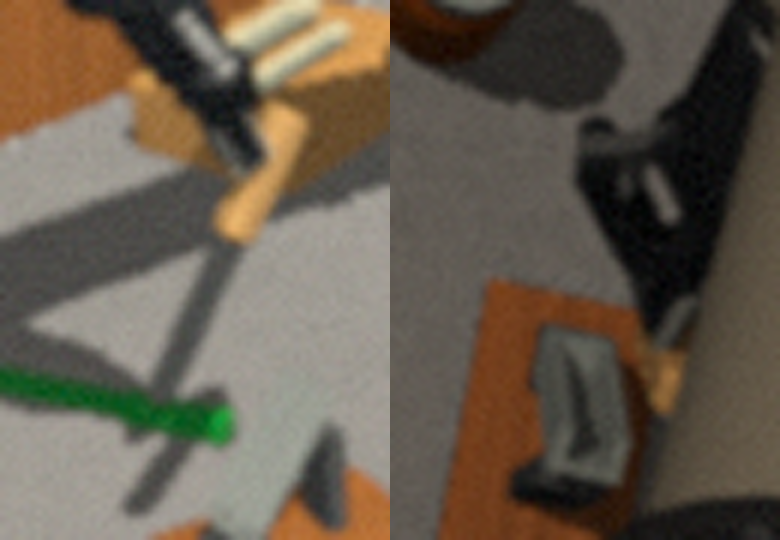

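Both views show the poker held, with the shaft tip near scene (245,215) as predicted. Next I move to hover behind the plate tab.

```bash
cat >> h.py <<'E'
REST_P=np.array([.4588,-.2856,.1165]);REST_F=frame(-13.1,25)
TT=REST_F.T@(np.array([.5352,-.3042,.03])-REST_P) # tip in tool frame
def tipto(X,yaw,T):
    F=frame(yaw,T);return np.array(X)-F@TT,F
def tipnow():
    o,p0,R0=state();return p0+R0@TT
VC,VY=np.array([.548,.211,0]),12.9
def V(x,y,z): 
    a=np.radians(VY);return VC+[x*np.cos(a)-y*np.sin(a),x*np.sin(a)+y*np.cos(a),z]
E
python3 - <<'E'
from h import *
a=tipto(V(-.115,0,.17),VY,25);print(a[0]);plan(a)
E
```

```text
[0.35908089 0.16855225 0.2565    ]
t 5.92 tcp [ 0.5062 -0.2964  0.2091] w 0.097 F [-0.1  0.5 -1.5]
[-0.192, 0.001, -0.411, -245.3, -419.5, 62.6]
```

Emit:
{"api": "jog_arm", "payload": {"motion": [[0,0,0,-15,0,-40,0],[-0.192,0,-0.411,-245,-420,63,0],[-0.192,0,-0.411,-245,-420,63,0],[-0.192,0,-0.411,-245,-420,63,0],[-0.192,0,-0.411,-245,-420,63,0],[-0.192,0,-0.411,-245,-420,63,0],[-0.192,0,-0.411,-245,-420,63,0],[-0.192,0,-0.411,-245,-420,63,0],[-0.192,0,-0.411,-245,-420,63,0],[-0.192,0,-0.411,-245,-420,63,0]]}}

```text
t: 7.18
eef_pos: [0.3579, 0.1726, 0.2565]
tool_rot: [0.024, 0.97, 0.114, -0.215]
contact_force: [-0.0, -0.4, -2.0]
gripper_width: 0.092
grasp_force: 118.5
```

```bash
python3 - <<'E'
from h import *
print(tipnow())
plan(tipto(V(-.115,0,.17),VY,25),tipto(V(-.113,0,.043),VY,25))
E
```

```text
[0.43459937 0.19011229 0.17001423]
t 7.17 tcp [0.3579 0.1726 0.2565] w 0.092 F [-0.  -0.4 -2. ]
[0.002, -0.0, 0.008, 0.2, 4.2, -0.1]
[0.002, -0.0, 0.008, 55.6, 4.4, 114.2]
```

Emit:
{"api": "jog_arm", "payload": {"motion": [[0,0,0.008,28,4,57,0],[0,0,0.008,54,4,112,0],[0,0,0.008,54,4,112,0],[0,0,0.008,54,4,112,0]]}}

```text
t: 7.68
eef_pos: [0.3632, 0.1654, 0.1336]
tool_rot: [0.025, 0.971, 0.105, -0.214]
contact_force: [0.6, 0.2, -1.5]
gripper_width: 0.093
grasp_force: 118.6
```

```bash
python3 - <<'E'
from h import *
X=tipnow();print(X)
p=bot.read_camera("scene");t=bot.read_camera("top");print("exp tip",proj(p,X),proj(t,X))
for n in("poker","plate"):
    for P in(p,t):print(n,[(np.round(d["xy"],1).tolist(),round(d["score"],2)) for d in bot.tip_of(n,P)[:4]])
plan(tipto(V(-.113,0,.042),VY,25),tipto(V(-.031,0,.042),VY,25))
f=lambda P,x,y,w,h,s:cv2.resize(P["pixels"][y:y+h,x:x+w,::-1],(w*s,h*s),interpolation=cv2.INTER_CUBIC)
cv2.imwrite("pics/s4.png",np.hstack([f(p,345,240,75,110,5),f(t,190,200,75,110,5)]))
E
```

```text
[0.44037935 0.18124401 0.04722142]
exp tip [402.46356225 280.67314601] [233.57580157 288.49782475]
poker [([217.4, 210.1], 0.59), ([326.6, 284.4], 0.58), ([403.2, 282.3], 0.54), ([309.4, 274.2], 0.24)]
poker [([517.3, 263.0], 0.63)]
plate [([391.5, 302.1], 0.89), ([377.6, 266.1], 0.87)]
plate [([283.4, 319.4], 0.69), ([228.4, 262.6], 0.67), ([403.7, 188.5], 0.4)]
t 7.97 tcp [0.363  0.1656 0.1332] w 0.1 F [ 0.6 -0.1 -0.7]
[-0.0, -0.003, -0.008, 0.9, -3.8, 4.8]
[-0.0, -0.003, -0.008, 75.3, -4.4, -29.7]
```

View pics/s4.png

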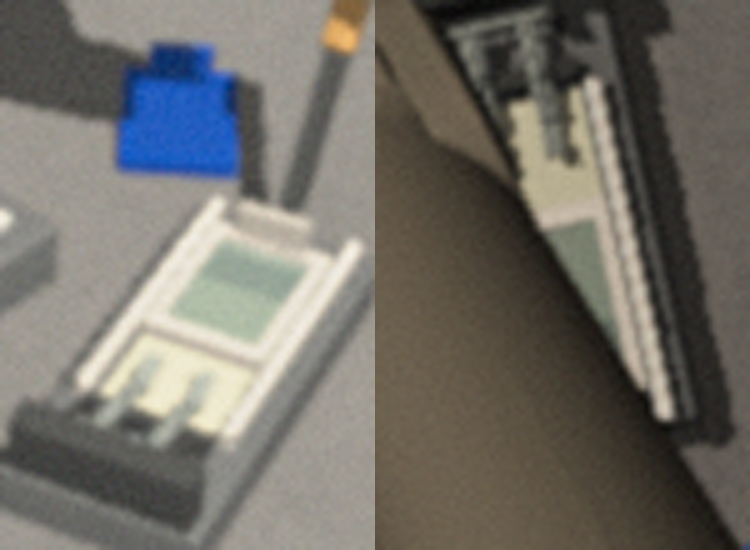

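The tip at crop (287,203) is centred right behind the upright tab at (275,225) of the white plate. Now I push.

Emit:
{"api": "jog_arm", "payload": {"motion": [[0,0,-0.008,1,-4,5,0],[0,0,-0.008,10,-4,1,0],[0,0,-0.008,19,-4,-3,0],[0,0,-0.008,28,-4,-8,0],[0,0,-0.008,37,-4,-12,0],[0,0,-0.008,46,-4,-16,0],[0,0,-0.008,55,-4,-20,0],[0,0,-0.008,63,-4,-24,0],[0,0,-0.008,69,-4,-27,0],[0,0,-0.008,75,-4,-30,0]]}}

```text
t: 9.22
eef_pos: [0.4438, 0.1917, 0.139]
tool_rot: [0.021, 0.971, 0.11, -0.212]
contact_force: [1.0, 1.9, 71.6]
gripper_width: 0.095
grasp_force: 120.1
```

```bash
python3 - <<'E'
from h import *
X=tipnow();print(X)
p=bot.read_camera("scene");print("exp tip",proj(p,X))
plan(tipto(V(-.031,0,.042),VY,25),tipto(V(-.026,0,.042),VY,25))
o=bot.get_obs();print(o["torque"])
save(p,"pics/s5.png",(335,230,425,350),5)
E
```

```text
[0.52114602 0.20896751 0.05307133]
exp tip [393.29476101 296.78880794]
t 9.28 tcp [0.4454 0.1919 0.1389] w 0.094 F [ 3.6  1.8 74.9]
[-0.005, -0.009, 0.001, -0.6, 3.5, 11.7]
[-0.005, -0.009, 0.001, 4.0, 3.5, 9.6]
[-1.20302287  6.53482554 -0.09812749]
```

View pics/s5.png

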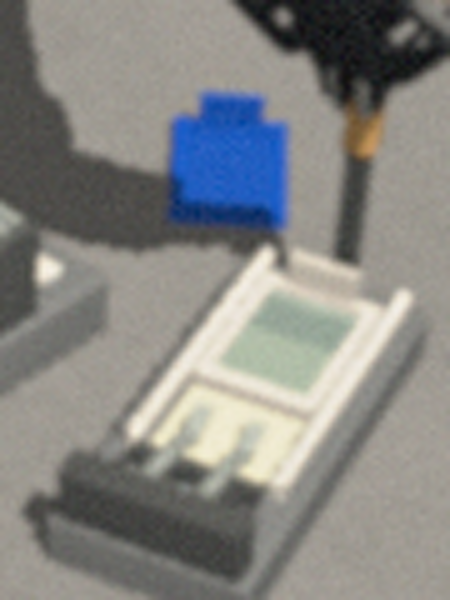

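The poker turned in the grip: the tip is held up at (350,262), the plate has hardly moved and Fz is 75 N. I lift off and measure the new poker angle.

Emit:
{"api": "jog_arm", "payload": {"motion": [[0,0,0,-14,0,-27,0],[0,0,0,-30,0,-55,0],[0,0,0,-38,0,-80,0],[0,0,0,-38,0,-80,0],[0,0,0,-38,0,-80,0]]}}

```text
t: 9.9
eef_pos: [0.4393, 0.1862, 0.2151]
tool_rot: [0.025, 0.97, 0.109, -0.216]
contact_force: [-0.4, 0.2, -1.3]
gripper_width: 0.085
grasp_force: 127.1
```

```bash
python3 - <<'E'
from h import *
X=tipnow();print(X)
p=bot.read_camera("scene");t=bot.read_camera("top");print("exp tip",proj(p,X),proj(t,X))
for n in("poker","poker_end","plate"):
    for P in(p,t):print(n,[(np.round(d["xy"],1).tolist(),round(d["score"],2)) for d in bot.tip_of(n,P)[:4]])
plan()
f=lambda P,x,y,w,h,s:cv2.resize(P["pixels"][y:y+h,x:x+w,::-1],(w*s,h*s),interpolation=cv2.INTER_CUBIC)
cv2.imwrite("pics/s6.png",np.hstack([f(p,345,205,95,135,4),f(t,190,200,95,135,4)]))
E
```

```text
[0.51609019 0.20281896 0.12854421]
exp tip [394.70578119 272.08809142] [219.46847411 253.84034157]
poker [([394.5, 274.3], 0.86), ([219.0, 212.3], 0.48)]
poker [([516.4, 263.2], 0.62), ([300.2, 231.2], 0.61)]
poker_end [([260.3, 220.9], 0.61)]
poker_end [([463.2, 279.6], 0.73), ([321.5, 230.9], 0.48)]
plate [([375.4, 264.2], 0.88), ([390.2, 298.2], 0.62)]
plate [([285.3, 319.8], 0.82), ([226.5, 257.4], 0.41)]
t 10.3 tcp [0.4393 0.1864 0.2158] w 0.086 F [-0.2  0.9 -1.9]
```

View pics/s6.png

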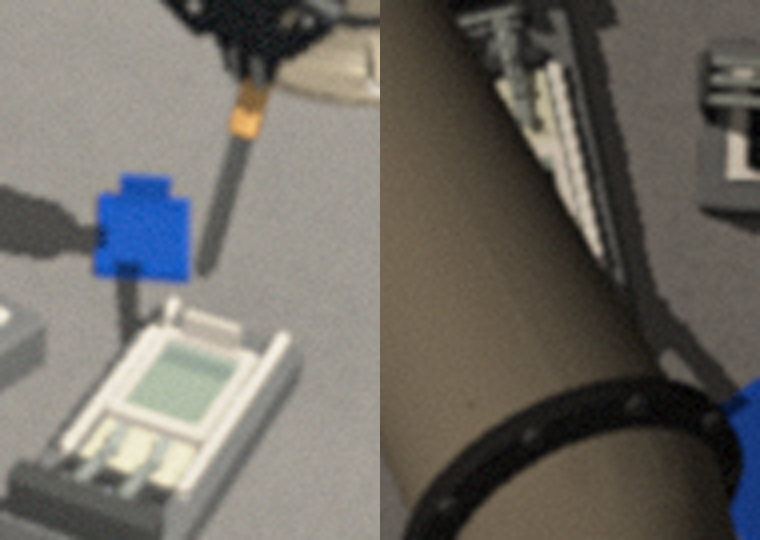

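```bash
python3 - <<'E'
from h import *
np.set_printoptions(precision=4,suppress=True)
p=bot.read_camera("scene")
c=lambda x,y,s,ox,oy:((x+.5)/s-.5+ox,(y+.5)/s-.5+oy)
def pl(P0,Rm,uv):
    o,d=ray(p,uv);n=Rm[:,1];X=o+d*((P0-o)@n)/(d@n);return Rm.T@(X-P0),X
def q(w):return R.from_quat([w[1],w[2],w[3],w[0]]).as_matrix()
for nm,P0,w,tip,j in(("s4",[.363,.1656,.1332],[.025,.971,.105,-.214],c(287,203,5,345,240),c(340,50,5,345,240)),
 ("s5",[.4454,.1919,.1389],[.021,.971,.11,-.212],c(348,262,5,335,230),c(357,155,5,335,230)),
 ("s6",[.4393,.1864,.2158],[.025,.97,.109,-.216],c(205,272,4,345,205),c(246,137,4,345,205))):
    a,A=pl(np.array(P0),q(w),tip);b,B=pl(np.array(P0),q(w),j)
    d=(B-A);a_=np.radians(VY);vx=(A-VC)
    print(nm,"tool tip",a*1000,"junc",b*1000,"world tip",A,"viewer xy",vx[0]*np.cos(a_)+vx[1]*np.sin(a_),-vx[0]*np.sin(a_)+vx[1]*np.cos(a_),"len",np.linalg.norm(d),"tilt",np.degrees(np.arctan2(-d[0]*np.cos(a_)-d[1]*np.sin(a_),d[2])))
print("nominal TT",TT*1000,"s4 proj tip")
E
```

```text
s4 tool tip [111.3423   0.      35.825 ] junc [29.554  -0.     -0.8959] world tip [0.447  0.1838 0.0539] viewer xy -0.10453595450398195 -0.004005473710847571 len 0.08965353882405044 tilt 40.939059904414854
s5 tool tip [39.9221 -0.     74.325 ] junc [11.8672 -0.      6.5018] world tip [0.4505 0.1936 0.0547] viewer xy -0.09890767185962937 0.004776214213892897 len 0.07339662713265029 tilt -2.1220237513202505
s6 tool tip [104.6113   0.      53.4339] junc [25.7873  0.      6.8513] world tip [0.5096 0.2023 0.123 ] viewer xy -0.039409696031729585 8.299070349341957e-05 len 0.09155963509002929 tilt 34.30141407014111
nominal TT [107.8172   0.7998  45.1662] s4 proj tip
```

```bash
python3 - <<'E'
from h import *
plan(tipto([.495,-.08,.05],0,25))
E
```

```text
t 10.35 tcp [0.4394 0.1864 0.2159] w 0.083 F [-0.1 -0.2 -0.8]
[0.096, 0.0, 0.204, -40.3, 253.7, 106.6]
```

Emit:
{"api": "jog_arm", "payload": {"motion": [[0.096,0,0.204,-20,60,10,0],[0.096,0,0.204,-40,120,30,0],[0.096,0,0.204,-40,180,60,0],[0.096,0,0.204,-40,240,100,0],[0.096,0,0.204,-40,254,107,0],[0.096,0,0.204,-40,254,107,0],[0.096,0,0.204,-40,254,107,0]]}}

```text
t: 11.22
eef_pos: [0.4171, -0.0785, 0.1364]
tool_rot: [-0.001, 0.976, 0.0, -0.216]
contact_force: [0.5, 0.5, -1.9]
gripper_width: 0.082
grasp_force: 127.1
```

```bash
python3 - <<'E'
from h import *
np.set_printoptions(precision=4,suppress=True)
plan(tipto([.495,-.08,.05],0,25))
o,P0,Rm=state();p=bot.read_camera("scene");t=bot.read_camera("top");print(P0,Rm,"exp",proj(p,tipnow()),proj(t,tipnow()))
for n in("poker",):
    for P in(p,t):print(n,[(np.round(d["xy"],1).tolist(),round(d["score"],2)) for d in bot.tip_of(n,P)[:4]])
cv2.imwrite("pics/raw7.png",p["pixels"][:,:,::-1])
# dark-shaft/brown handle segmentation near
print(bot.spot_in("poker",p)[:3])
save(p,"pics/s7.png",(270,190,370,310),5)
E
```

```text
t 11.22 tcp [ 0.4171 -0.0785  0.1364] w 0.082 F [ 0.5  0.5 -1.9]
[-0.001, -0.001, 0.001, -0.7, 0.7, 0.2]
[ 0.4171 -0.0785  0.1364] [[ 0.9066  0.     -0.422 ]
 [ 0.0005 -1.      0.0011]
 [-0.422  -0.0012 -0.9066]] exp [320.1069 252.2117] [338.1388 265.6529]
poker [([321.8, 254.1], 0.66), ([219.4, 210.8], 0.49)]
poker [([518.4, 262.9], 0.55)]
[{'xy': [330.9, 229.0], 'score': 0.66}, {'xy': [242.3, 216.0], 'score': 0.57}, {'xy': [391.9, 301.9], 'score': 0.5}]
```

View pics/s7.png

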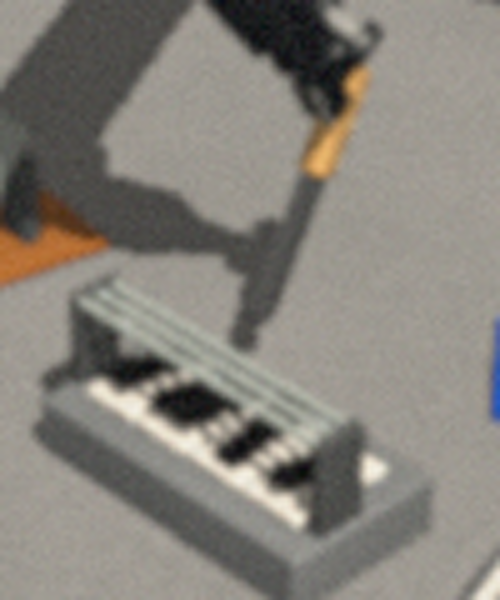

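That was my 11th picture, one over the limit of 10. I'll view no more and work from numbers only. It shows the poker held with its tip at crop (245,338), the handle junction at (315,172) and the handle end at (362,72).

```bash
cat >> h.py <<'E'
c_=lambda x,y,s,ox,oy:((x+.5)/s-.5+ox,(y+.5)/s-.5+oy)
def inplane(p,uv,P0,Rm):
    o,d=ray(p,uv);n=Rm[:,1];X=o+d*((P0-o)@n)/(d@n);return Rm.T@(X-P0)*1000,X
E
python3 - <<'E'
from h import *
np.set_printoptions(precision=4,suppress=True)
p=bot.read_camera("scene");o,P0,Rm=state()
for uv in(c_(245,338,5,270,190),(321.8,254.1),c_(315,174,5,270,190),c_(362,72,5,270,190)): print(uv,*inplane(p,uv,P0,Rm))
print("nom",TT*1000, "end nom",REST_F.T@(np.array([.447,-.282,.162])-REST_P)*1000)
im=p["pixels"].astype(int)
# shaft profile: dark pixels rows 215..262
for r in range(222,262,4): print(r,im[r,306:345].sum(1)//3)
E
```

```text
(318.6, 257.2) [120.2965   0.      55.3205] [ 0.5027 -0.0785  0.0355]
(321.8, 254.1) [105.7576  -0.      57.5552] [ 0.4886 -0.0786  0.0396]
(332.6, 224.4) [27.9121  0.      2.0984] [ 0.4414 -0.0786  0.1227]
(342.0, 204.0) [-31.2284   0.     -28.1083] [ 0.4005 -0.0787  0.1751]
nom [107.8172   0.7998  45.1662] end nom [-30.3847  -0.8318 -36.0351]
222 [150 152 148 147 150 149 149 151 147 150 151 147 149 146 149 149 151 149
 148 150 151 153 148 135 114 124 152 169 171 160 147 151 154 150 160 151
 154 150 152]
226 [147 148 149 148 148 151 153 150 148 152 152 149 151 151 148 153 153 149
 150 148 150 148 137 110  86  85  82  83 101 124 138 142 147 151 146 149
 150 150 155]
230 [ 92 113 139 148 148 150 152 152 149 150 151 148 147 150 148 151 153 146
 149 152 143 127 100  86  77  76  84 112 145 147 148 151 150 147 152 155
 152 151 150]
234 [ 77  68  71  79  89 107 111 122 133 145 151 147 154 142 131 115  99  86
  90  99  95  83  82  73  76  98 131 141 151 149 148 151 152 149 148 150
 146 148 149]
238 [ 70  75  71  70  73  70  72  68  72  69  71  68  73  75  72  75  72  74
  69  79  85  85  74
[... 186 characters left out ...]
50 148 152 150 151 152 152 150
 149 149 151]
246 [154 146 149 152 151 150 151 151 153 147 148 143 124  95  73  78  84  82
  77  76  88 118 142 153 153 153 153 152 152 151 155 151 151 151 151 147
 144 150 152]
250 [154 156 155 152 154 151 156 155 152 154 151 136  97  80  80  83  83  76
  80 104 133 148 154 153 152 155 155 151 155 153 150 148 153 150 153 153
 151 154 154]
254 [170 169 160 158 156 152 155 153 153 148 128  97  81  73  71  87 112 130
 144 152 155 155 157 153 154 155 155 155 154 154 153 150 154 155 156 152
 157 148 151]
258 [163 160 156 150 152 157 166 171 160 142 107  82  71  76  88 113 147 153
 154 156 152 159 156 156 154 156 156 156 155 154 153 152 151 151 154 155
 153 155 151]
```

Emit:
{"api": "jog_arm", "payload": {"motion": [[0,0,0,14,0,31,0],[0,0,0,14,0,31,0],[0,0,0,6,0,47,0],[0,0,0,6,0,47,0]]}}

```text
t: 12.02
eef_pos: [0.4004, -0.0793, 0.092]
tool_rot: [-0.0, 0.976, -0.0, -0.218]
contact_force: [-4.2, -0.2, 7.6]
gripper_width: 0.084
grasp_force: 130.3
```

Emit:
{"api": "jog_arm", "payload": {"motion": [[0,0,0,-6,0,16,0],[0,0,0,-6,0,16,0],[0,0,0,-9,0,33,0],[0,0,0,-9,0,33,0],[0,0,0,-10,0,50,0],[0,0,0,-10,0,50,0],[0,0,0,-10,0,50,0]]}}

```text
t: 12.9
eef_pos: [0.3738, -0.0792, 0.0506]
tool_rot: [-0.0, 0.977, -0.0, -0.215]
contact_force: [0.6, 0.5, 0.5]
gripper_width: 0.001
grasp_force: 0.0
```

```bash
python3 - <<'E'
from h import *
np.set_printoptions(precision=4,suppress=True)
p=bot.read_camera("scene");o,P0,Rm=state();print(P0,o["contact_force"],o["torque"])
for n in("poker","poker_end"):
    for d in bot.tip_of(n,p)[:4]:print(n,d["score"],d["xy"],*inplane(p,d["xy"],P0,Rm))
E
```

```text
[ 0.3737 -0.0792  0.0505] [0.6946 0.0879 0.2277] [-0.0277 -0.46    0.0044]
poker 0.56 [323.3, 264.7] [120.1879   0.       4.2533] [ 0.4809 -0.0793 -0.0039]
poker 0.48 [217.0, 210.4] [ 305.4799    0.     -461.8089] [ 0.8449 -0.0796  0.3412]
poker 0.25 [268.4, 239.9] [ 233.5069    0.     -260.2669] [ 0.6949 -0.0794  0.1886]
poker_end 0.74 [332.5, 284.5] [122.6866   0.     114.5693] [ 0.4369 -0.0792 -0.105 ]
poker_end 0.65 [256.5, 224.1] [ 239.0904    0.     -334.1321] [ 0.731  -0.0795  0.2532]
poker_end 0.57 [370.5, 248.1] [-70.3395   0.     153.0643] [ 0.2455 -0.0791 -0.0588]
```

The poker slipped out of the grip. I'll find where it lies, from numbers.

```bash
python3 - <<'E'
from h import *
np.set_printoptions(precision=4,suppress=True)
for n in("scene","top"):
    p=bot.read_camera(n)
    for k,z in(("poker",.006),("poker_end",.009)):
        print(n,k,[(np.round(d["xy"],1).tolist(),round(d["score"],2),atz(p,d["xy"],z)[:2].round(3).tolist()) for d in bot.tip_of(k,p)[:5]])
    hsv=cv2.cvtColor(p["pixels"],cv2.COLOR_RGB2HSV)
    m=cv2.inRange(hsv,(8,70,70),(25,255,255))
    N,l,s,ce=cv2.connectedComponentsWithStats(m)
    for i in range(1,N):
        if 8<s[i,4]<600: 
            X=atz(p,ce[i],.009)
            if .2<X[0]<.8 and abs(X[1])<.5:print("wood",s[i],ce[i],X[:2])
E
```

```text
scene poker [([483.4, 338.6], 0.69, [0.452, 0.444]), ([323.7, 266.7], 0.63, [0.498, -0.062]), ([220.9, 209.9], 0.6, [0.492, -0.559])]
scene poker_end [([258.4, 220.2], 0.61, [0.453, -0.405]), ([368.0, 247.8], 0.57, [0.331, -0.026])]
wood [245 228  47  24 461] [268.7874 240.5315] [ 0.515  -0.2859]
wood [349 247  22  13 164] [359.2683 253.0183] [ 0.3724 -0.0273]
wood [218 253  21  25 421] [228.2518 265.0855] [ 0.6904 -0.276 ]
top poker [([517.7, 264.6], 0.65, [0.502, -0.546]), ([319.6, 234.1], 0.55, [0.584, -0.033]), ([225.7, 248.4], 0.4, [0.547, 0.211]), ([311.0, 237.5], 0.17, [0.575, -0.01])]
top poker_end [([463.9, 278.3], 0.75, [0.467, -0.404]), ([309.8, 326.4], 0.47, [0.347, -0.007])]
wood [392 176  10  17  59] [396.1017 184.7797] [ 0.7156 -0.236 ]
wood [308 301  16  29 219] [315.3607 315.2831] [ 0.3744 -0.0212]
wood [383 369   5   8  14] [385.2857 372.1429] [ 0.2334 -0.1953]
```

```bash
python3 - <<'E'
from h import *
from scipy.optimize import least_squares
import itertools,json
np.set_printoptions(precision=4,suppress=True)
o,P,Rm=state();print(o["t"],o["q"],P)
S=[([1.2189,.4778,.0224,1.5564,-.0115,1.1093,-.0831],[.1628,-.6544,.2036],R.from_quat([.9926,.1216,-.0002,-.0009]).as_matrix()),(o["q"],P,Rm)]
def fk(x,q,sg):
    q=np.array(q)*sg;M=R.from_euler
    A=M("z",q[0]+x[0]).as_matrix();p=np.array([0,0,x[1]])
    A=A@M("y",q[1]).as_matrix()@M("z",q[2]).as_matrix();p=p+A@[x[5],0,x[2]]
    A=A@M("y",q[3]).as_matrix()@M("z",q[4]).as_matrix();p=p+A@[-x[5],0,x[3]]
    A=A@M("y",q[5]).as_matrix()@M("z",q[6]+x[6]).as_matrix();p=p+A@[0,0,x[4]]
    return p,A
best=[]
for s in itertools.product([1,-1],repeat=4):
    sg=np.array([s[0],1,s[1],1,s[2],1,s[3]])
    for b in(0,1.5,-1.5,3):
      for w in(0,1.57,-1.57,3.1):
        f=lambda x:np.concatenate([np.r_[(fk(x,q,sg)[0]-p)*5,(fk(x,q,sg)[1]-Q).ravel()] for q,p,Q in S]+[.01*(x[5:6])])
        r=least_squares(f,[b,.35,.4,.4,.25,0,w]);best.append((r.cost,s,r.x))
best.sort(key=lambda a:a[0])
for b in best[:4]:print(b)
E
```

```text
13.35 [ 0.1311  0.5032 -0.1221  2.0416  0.0729  1.0381 -1.6114] [ 0.3721 -0.0793  0.0499]
(np.float64(0.001733263643302363), (-1, -1, -1, -1), array([-0.096 , -0.1636,  0.9224,  0.5966,  0.093 , -0.2122, -4.8039]))
(np.float64(0.001733263643302364), (-1, -1, -1, -1), array([-0.096 , -0.1636,  0.9224,  0.5966,  0.093 , -0.2122,  1.4793]))
(np.float64(0.001733263643302364), (-1, -1, -1, -1), array([-0.096 , -0.1636,  0.9224,  0.5966,  0.093 , -0.2122,  1.4793]))
(np.float64(0.0017332636433023676), (-1, -1, -1, -1), array([-0.096 , -0.1636,  0.9224,  0.5966,  0.093 , -0.2122,  1.4793]))
```

```bash
python3 - <<'E'
from h import *
F=frame(-17,0)
plan(([.428,-.041,.07],F),([.428,-.041,.003],F))
E
```

```text
t 13.35 tcp [ 0.3721 -0.0793  0.0499] w 0.0 F [ 1.   0.4 -0.4]
[0.064, 0.433, 0.291, 42.1, -38.4, -41.8]
[0.064, 0.433, 0.291, 70.4, -38.4, 19.0]
```

Emit:
{"api": "jog_arm", "payload": {"motion": [[0.064,0.433,0.291,42,-38,-42,45],[0.064,0.433,0.291,42,-38,-42,45],[0.064,0.433,0.291,42,-38,-42,45],[0.064,0.433,0.291,42,-38,-42,45],[0.064,0.433,0.291,42,-38,-42,45]], "grip_force": 80}}

```text
t: 13.98
eef_pos: [0.4289, -0.0413, 0.0706]
tool_rot: [0.0, 0.989, -0.147, -0.0]
contact_force: [0.3, 0.2, 1.5]
gripper_width: 0.53
grasp_force: 0.0
```

```bash
python3 - <<'E'
from h import *
F=frame(-17,0)
plan(([.428,-.041,.07],F),([.428,-.041,.003],F))
p=bot.read_camera("scene");hsv=cv2.cvtColor(p["pixels"],cv2.COLOR_RGB2HSV)
m=cv2.inRange(hsv,(8,70,70),(25,255,255));N,l,s,ce=cv2.connectedComponentsWithStats(m)
for i in range(1,N):
    X=atz(p,ce[i],.009)
    if s[i,4]>30 and .2<X[0]<.6 and abs(X[1])<.2:
        ys,xs=np.where(l==i);W=np.array([atz(p,(a,b),.009)[:2] for a,b in zip(xs,ys)]);u=np.linalg.svd(W-W.mean(0))[2][0];print(s[i],X,np.degrees(np.arctan2(*u[::-1])))
print(bot.tip_of("poker",p)[:2],bot.get_obs()["q"])
E
```

```text
t 13.97 tcp [ 0.4289 -0.0413  0.0706] w 0.53 F [0.3 0.2 1.5]
[0.0, 0.0, 0.002, -0.9, -0.1, 0.6]
[0.0, 0.0, 0.002, -0.9, -0.1, 67.6]
[349 247  22  13 166] [ 0.37270748 -0.02715367  0.009     ] -10.115438904421234
[{'xy': [325.1, 268.3], 'score': 0.77}, {'xy': [327.3, 285.7], 'score': 0.68}] [ 0.03410637  0.28458206 -0.09482918  2.23027482  0.04491068  0.6287261
 -1.9597357 ]
```

Emit:
{"api": "jog_arm", "payload": {"motion": [[0,0,0,-1,0,50,45],[0,0,0,-1,0,67,45],[0,0,0,-1,0,67,45],[0,0,0,-1,0,67,0],[0,0,0,-1,0,67,0],[0,0,0,-1,0,67,0],[0,0,0,-1,0,67,0]]}}

```text
t: 14.95
eef_pos: [0.4272, -0.0411, 0.0036]
tool_rot: [0.0, 0.989, -0.148, 0.0]
contact_force: [-0.2, 0.4, 1.0]
gripper_width: -0.003
grasp_force: 0.0
```

```bash
cat >> h.py <<'E'
def wood():
    c={}
    for n in("scene","top"):
        p=bot.read_camera(n);hsv=cv2.cvtColor(p["pixels"],cv2.COLOR_RGB2HSV)
        m=cv2.inRange(hsv,(8,70,70),(25,255,255));N,l,s,ce=cv2.connectedComponentsWithStats(m)
        for i in range(1,N):
            X=atz(p,ce[i],.009)
            if s[i,4]>30 and .2<X[0]<.65 and abs(X[1])<.24: print(n,s[i],X[:2].round(4));c[n]=(p,ce[i])
        for k,z in(("poker",.006),("poker_end",.009)):
            print(n,k,[(np.round(d["xy"],1).tolist(),round(d["score"],2),atz(p,d["xy"],z)[:2].round(3).tolist()) for d in bot.tip_of(k,p)[:5]])
    if len(c)==2:print("tri",tri(*c["scene"],*c["top"]))
    return c
E
python3 - <<'E'
from h import *
np.set_printoptions(precision=4,suppress=True,linewidth=200)
c=wood()
p=bot.read_camera("scene");g=p["pixels"].mean(2).astype(int)
a,b=proj(p,[.373,-.024,.008]),proj(p,[.50,-.062,.008]);print(a,b)
print(g[244:276:2,314:374:3])
E
```

```text
scene [349 247  22  13 166] [ 0.3728 -0.0269]
scene poker [([325.7, 268.6], 0.73, [0.501, -0.051]), ([218.3, 215.8], 0.72, [0.524, -0.534]), ([312.9, 270.1], 0.22, [0.533, -0.074])]
scene poker_end [([369.4, 247.2], 0.55, [0.326, -0.025]), ([258.3, 222.7], 0.49, [0.464, -0.393])]
top [ 298  258   53   98 1822] [ 0.41   -0.0317]
top [329 354  11   9  36] [ 0.2706 -0.0661]
top [317 358  16  11  43] [ 0.2539 -0.046 ]
top poker [([516.0, 260.8], 0.88, [0.512, -0.543])]
top poker_end [([464.1, 281.2], 0.63, [0.459, -0.404])]
tri (array([ 0.2675, -0.0704, -0.0643]), np.float64(0.06049421798085033))
[359.9558 253.7738] [323.2668 266.482 ]
[[148 127  71  73  73  69  75  71  74  60  37  26  83 120 155 153 155 149 151 154]
 [151 151  94  79  80  76  71  71  73  77  58  43 140 148 155 151 155 150 151 148]
 [153 154 141  98  80  75  72  74  76  84  55  45 147 151 152 146 153 173 171 154]
 [152 151 155 153 139 118  72  78  78  78  53  43 149 152 153 165 170 171 176 155]
 [156 153 155 153 157 149  92  76  76  86  69  81 150 160 171 174 179 165 150 147]
 [156 160 160 153 154 158 138  92  79  83 106
[... 168 characters left out ...]
78 107 147 141 147 148 151 137 107]
 [161 168 155 156 146 126 103  90  84  80  91 120 141 147 152 153 146 153 129 108]
 [163 152 167 130  95  88  81  79  91 121 140 154 150 150 155 156 151 152 123 101]
 [145 160 153 155  94  84 100 130 144 148 153 150 157 151 148 152 152 153 107 109]
 [154 136 167 149 157 134 150 159 151 150 151 150 152 152 151 154 148 154 112 108]
 [133 154 130 170 138 174 161 156 154 156 150 151 152 152 150 153 151 152 113 107]
 [ 36 115 163 156 161 136 166 152 151 154 153 152 148 151 153 156 155 149 118 110]
 [102  99 167 159 135 159 144 166 160 152 148 153 151 149 156 153 152 149 110 101]
 [143 155  76 104 160 145 172 153 150 116 154 151 157 150 154 152 149 154 137 124]]
```

```bash
python3 - <<'E'
from h import *
np.set_printoptions(precision=4,suppress=True,linewidth=220)
p=bot.read_camera("scene")
for uv in((345,258),(338,260),(331,262),(327,263.5)):print(uv,atz(p,uv,.007)[:2])
print("tcp px",proj(p,tipnow()-0), proj(p,state()[1]))
g=p["pixels"].mean(2).astype(int)
print(list(range(322,362,2)));
for r in range(244,270):print(r,g[r,322:362:2])
E
```

```text
(345, 258) [ 0.4208 -0.044 ]
(338, 260) [ 0.4434 -0.0528]
(331, 262) [ 0.4658 -0.0614]
(327, 263.5) [ 0.4799 -0.0651]
tcp px [313.8119 282.5826] [344.3974 260.2185]
[322, 324, 326, 328, 330, 332, 334, 336, 338, 340, 342, 344, 346, 348, 350, 352, 354, 356, 358, 360]
244 [ 75  71  74  78  76  75  76  73  74  66  59  38  29  33  89 103 138 150 151 152]
245 [ 74  76  76  77  75  72  72  77  71  67  71  49  35  69 127 138 149 154 153 153]
246 [ 71  79  76  76  79  74  78  74  78  74  84  58  25  83 147 150 154 158 149 151]
247 [ 76  75  74  75  73  75  71  79  79  87  90  60  29  86 150 152 153 151 151 145]
248 [104  99  80  75  77  76  75  79  75  85  90  50  29  89 149 151 155 154 152 153]
249 [137 133 109 102  78  75  78  74  73  81  87  55  23  85 145 146 153 155 151 155]
250 [153 152 141 131  92  80  84  75  77  76  88  48  30  89 147 149 154 153 166 166]
251 [152 157 156 151 109  79  76  72  77  75  91  48  32  92 146 156 162 166 172 176]
252 [157 156 156 157 135  95  77  74  72  75 103  66  56 118 148 168 168 170 174 179]
253 [156 155 154 155 150 110  81  74  74  70 113  90  93 130
[... 701 characters left out ...]
156 154 150]
262 [146 110  97  95  79  80  79  82  88 109 133 144 149 155 151 150 151 154 154 150]
263 [160 107  85  81  83  77  89 100 122 137 153 157 155 158 156 155 152 148 147 153]
264 [163 142  96  77  82  98 117 134 148 151 156 153 153 152 152 155 154 151 151 151]
265 [154 159 126  97 106 130 145 152 154 149 152 152 154 149 153 150 150 151 153 148]
266 [147 155 154 135 137 144 153 158 153 153 152 150 150 153 151 152 150 154 152 154]
267 [164 152 156 166 154 155 154 151 157 149 149 152 153 154 149 152 151 149 153 153]
268 [162 162 138 160 171 162 154 156 149 150 152 150 150 157 155 155 152 150 154 152]
269 [151 165 138 135 167 167 158 155 152 155 153 150 153 149 150 150 151 152 154 157]
```

```bash
python3 - <<'E'
from h import *
np.set_printoptions(precision=4,suppress=True,linewidth=220)
p=bot.read_camera("scene");t=bot.read_camera("top")
print(tri(p,(359.27,253.02),t,(315.36,315.28)))
for X in([.3744,-.0212,.018],[.4272,-.0411,.0036]):print(proj(p,X),proj(t,X))
hsv=cv2.cvtColor(p["pixels"],cv2.COLOR_RGB2HSV)
m=cv2.inRange(hsv,(8,70,70),(25,255,255));ys,xs=np.where(m[247:262,345:375]);
for r in range(13):print(r+247,sorted(xs[ys==r]+345)[:1],sorted(xs[ys==r]+345)[-1:])
plan()
E
```

```text
(array([ 0.3754, -0.0227,  0.0126]), np.float64(0.003585979479431523))
[360.5024 251.6417] [315.3322 315.224 ]
[344.3373 260.1586] [323.079  294.4578]
247 [np.int64(366)] [np.int64(367)]
248 [np.int64(363)] [np.int64(369)]
249 [np.int64(360)] [np.int64(369)]
250 [np.int64(356)] [np.int64(370)]
251 [np.int64(353)] [np.int64(370)]
252 [np.int64(350)] [np.int64(369)]
253 [np.int64(349)] [np.int64(368)]
254 [np.int64(349)] [np.int64(368)]
255 [np.int64(349)] [np.int64(366)]
256 [np.int64(350)] [np.int64(363)]
257 [np.int64(350)] [np.int64(359)]
258 [np.int64(350)] [np.int64(356)]
259 [np.int64(351)] [np.int64(354)]
t 15.45 tcp [ 0.4269 -0.0411  0.0032] w 0.002 F [0.4 0.6 0.3]
```

```bash
python3 - <<'E'
from h import *
p=bot.read_camera("scene")
for z in(.0036,.01,.015,.02):print(z,proj(p,[.4272,-.0411,z]))
F=frame(-13.1,25)
for d in(0,-.013,-.02):print("s1",d,proj(p,np.array([.4956,-.2943,.1975])+F[:,2]*d),"s2",proj(p,REST_P+F[:,2]*d),(np.array(proj(p,REST_P+F[:,2]*d))-[220,130])*4.5)
E
```

```text
0.0036 [344.33730644 260.15864542]
0.01 [344.3891425  258.44731882]
0.015 [344.42979232 257.10529696]
0.02 [344.470577   255.75882298]
s1 0 [268.41113747 185.31109812] s2 [280.15065397 205.05283925] [270.67794287 337.73777661]
s1 -0.013 [266.63555648 182.31875622] s2 [278.50035199 202.27140406] [263.25158396 325.22131827]
s1 -0.02 [265.67146416 180.69399572] s2 [277.60455116 200.76161253] [259.22048021 318.42725637]
```

Emit:
{"api": "jog_arm", "payload": {"motion": [[0,0,0,0,0,-15,45],[0,0,0,0,0,-15,45],[0,0,0,0,0,-15,45],[0,0,0,1,3,4,45],[0,0,0,1,3,8,45]], "grip_force": 60}}

```text
t: 16.12
eef_pos: [0.4259, -0.0444, -0.0059]
tool_rot: [0.0, 0.989, -0.148, -0.001]
contact_force: [-0.5, -0.8, -0.5]
gripper_width: 0.532
grasp_force: 0.0
```

Emit:
{"api": "jog_arm", "payload": {"motion": [[0,0,0,0,0,4,45],[0,0,0,0,0,8,45],[0,0,0,0,0,8,45]]}}

```text
t: 16.5
eef_pos: [0.4269, -0.0442, -0.0128]
tool_rot: [0.0, 0.989, -0.147, -0.0]
contact_force: [0.0, 0.5, 1.2]
gripper_width: 0.527
grasp_force: 0.0
```

Emit:
{"api": "jog_arm", "payload": {"motion": [[0,0,0,0,0,5,45],[0,0,0,0,0,5,0],[0,0,0,0,0,5,0],[0,0,0,0,0,5,0],[0,0,0,0,0,5,0]]}}

```text
t: 17.12
eef_pos: [0.4271, -0.0443, -0.0176]
tool_rot: [0.0, 0.989, -0.148, 0.0]
contact_force: [-0.7, 0.5, 3.7]
gripper_width: 0.114
grasp_force: 58.2
```

Gripped. The usable fingertips are about 20 mm short of the reported TCP, which explains the poor first grasp. I carry the poker outward and lay it flat in the open area.

Emit:
{"api": "jog_arm", "payload": {"motion": [[0,0,0,0,0,-60,0],[0,0,0,0,0,-75,0],[0,0,0,50,30,-75,0],[0,0,0,100,60,-75,0],[0,0,0,150,90,-75,0],[0,0,0,176,106,-75,0],[0,0,0,176,106,-40,0],[0,0,0,176,106,-2,0],[0,0,0,176,106,-1,0],[0,0,0,176,106,-1,45]]}}

```text
t: 18.38
eef_pos: [0.5642, -0.1969, -0.0168]
tool_rot: [0.0, 0.989, -0.148, -0.0]
contact_force: [-0.5, -0.0, 0.4]
gripper_width: 0.309
grasp_force: 0.0
```

Emit:
{"api": "jog_arm", "payload": {"motion": [[0,0,0,0,0,0,45],[0,0,0,0,0,-40,45],[0,0,0,-30,0,-80,45],[0,0,0,-60,0,-100,45],[0,0,0,-60,0,-100,45]]}}

```text
t: 19.0
eef_pos: [0.5065, -0.1795, 0.0856]
tool_rot: [0.0, 0.989, -0.148, 0.001]
contact_force: [-0.0, -0.3, 0.6]
gripper_width: 0.527
grasp_force: 0.0
```

```bash
python3 - <<'E'
from h import *
np.set_printoptions(precision=4,suppress=True,linewidth=220)
c=wood();plan()
p=bot.read_camera("scene");t=bot.read_camera("top")
for P,n in((p,"s"),(t,"t")):
    g=P["pixels"].mean(2).astype(int);u=proj(P,[.51,-.178,.009]).round().astype(int);v=proj(P,[.63,-.215,.006]);print(n,u,v)
E
```

```text
scene poker [([218.7, 212.7], 0.66, [0.51, -0.549]), ([257.6, 268.8], 0.49, [0.64, -0.2])]
scene poker_end [([258.6, 221.7], 0.78, [0.459, -0.397]), ([308.2, 271.2], 0.67, [0.549, -0.078])]
top poker [([519.2, 261.8], 0.68, [0.509, -0.551]), ([229.6, 258.2], 0.44, [0.521, 0.2])]
top poker_end [([460.7, 281.5], 0.9, [0.459, -0.395]), ([374.7, 274.5], 0.42, [0.477, -0.174])]
t 19.3 tcp [ 0.5074 -0.1795  0.0826] w 0.524 F [-0.4 -0.2 -0.6]
s [294 253] [256.825  265.3442]
t [376 262] [388.8665 216.6549]
```

```bash
python3 - <<'E'
from h import *
F=frame(-17,-10)
plan(([.5139-.007,-.1816+.002,.03],F),([.5139,-.1816,-.016],F))
E
```

```text
t 19.4 tcp [ 0.5071 -0.1794  0.0826] w 0.529 F [ 0.5  0.1 -0.5]
[0.0, 0.176, 0.001, -0.1, 0.2, 52.6]
[0.0, 0.176, 0.001, 7.2, 0.1, 98.6]
```

Emit:
{"api": "jog_arm", "payload": {"motion": [[0,0.175,0,0,0,52,45],[0,0.175,0,7,0,90,45],[0,0.175,0,7,0,98,45],[0,0.175,0,7,0,98,45],[0,0.175,0,7,0,98,0],[0,0.175,0,7,0,98,0],[0,0.175,0,7,0,98,0],[0,0.175,0,7,0,98,0]], "grip_force": 60}}

```text
t: 20.4
eef_pos: [0.5151, -0.182, -0.0137]
tool_rot: [0.013, 0.985, -0.147, 0.088]
contact_force: [-0.8, -0.9, 5.5]
gripper_width: 0.187
grasp_force: 59.3
```

```bash
cat >> h.py <<'E'
NEX=np.array([np.cos(np.radians(-13.1)),np.sin(np.radians(-13.1)),0]);N35=NEX*np.cos(np.radians(35))+np.array([0,0,1])*np.sin(np.radians(35))
U35=-NEX*np.sin(np.radians(35))+np.array([0,0,1])*np.cos(np.radians(35))
FOOT=np.array([.5355,-.3035,.0305])
E
python3 - <<'E'
from h import *
import json
np.set_printoptions(precision=4,suppress=True)
o,P,Rm=state();print(Rm)
tip=np.array([.6292,-.2168,.006]);end=np.array([.4763,-.1701,.0098])
a=Rm.T@(tip-P);b=Rm.T@(end-P);print(a*1000,b*1000);a[1]=b[1]=0
json.dump([a.tolist(),b.tolist()],open("tip2.json","w"))
T=np.degrees(np.arctan2(-Rm[2,0],-Rm[2,2]));d=Rm@(b-a);tilt=np.degrees(np.arctan2(np.hypot(d[0],d[1]),d[2]));print(T,tilt)
Tr=T+tilt-35;F=frame(-13.1,Tr);print("Trest",Tr)
for dn,du in((.05,.006),(.0,.006)):
    X=FOOT+N35*dn+U35*du;q=X-F@a;e=q+F@b;print("tcp",q,"end",e,"grip off-plane",(q-REST_P)@np.array([.2267,.974,0]));plan((q,F))
E
```

```text
[[ 0.9413 -0.2921  0.1691]
 [-0.2875 -0.9564 -0.0516]
 [ 0.1768 -0.     -0.9843]]
[120.953   -0.0142   1.6928] [-35.7303  -0.021  -30.3086]
-10.181870724515212 88.63839869728146
Trest 43.45652797276625
tcp [ 0.4877 -0.2924  0.1485] end [ 0.4827 -0.2912  0.1951] grip off-plane -4.8771928244876e-05
t 20.4 tcp [ 0.5151 -0.182  -0.0137] w 0.187 F [-0.8 -0.9  5.5]
[-0.02, -0.936, -0.067, 34.6, 113.6, -158.6]
tcp [ 0.4478 -0.2831  0.1198] end [ 0.4428 -0.2819  0.1664] grip off-plane -5.04912603415163e-05
t 20.4 tcp [ 0.5151 -0.182  -0.0137] w 0.187 F [-0.8 -0.9  5.5]
[-0.02, -0.936, -0.067, -10.7, 116.4, -137.6]
```

Emit:
{"api": "jog_arm", "payload": {"motion": [[0,0,0,8,0,-50,0],[-0.005,-0.2,-0.015,18,0,-100,0],[-0.01,-0.4,-0.03,30,20,-150,0],[-0.015,-0.6,-0.04,45,60,-218,0],[-0.02,-0.8,-0.06,45,114,-218,0],[-0.02,-0.936,-0.067,45,114,-218,0],[-0.02,-0.936,-0.067,45,114,-218,0],[-0.02,-0.936,-0.067,45,114,-218,0],[-0.02,-0.936,-0.067,35,114,-159,0],[-0.02,-0.936,-0.067,35,114,-159,0]], "grip_force": 100}}

```text
t: 21.65
eef_pos: [0.4843, -0.291, 0.1455]
tool_rot: [-0.044, 0.921, -0.105, -0.372]
contact_force: [-0.4, 0.6, -1.2]
gripper_width: 0.16
grasp_force: 98.3
```

```bash
cat >> h.py <<'E'
import json,os
def load():
    a,b=json.load(open("tip2.json"));return np.array(a),np.array(b)
def chk():
    a,b=load();o,P,Rm=state();p=bot.read_camera("scene");t=bot.read_camera("top")
    A,B=P+Rm@a,P+Rm@b;print("tip",A.round(4),"end",B.round(4))
    for n,P_ in(("scene",p),("top",t)):
        print(n,"exp tip",proj(P_,A).round(1),"end",proj(P_,B).round(1))
        for k in("poker","poker_end"):print("  ",k,[(np.round(d["xy"],1).tolist(),round(d["score"],2)) for d in bot.tip_of(k,P_)[:4]])
    return p,t
E
python3 - <<'E'
from h import *
np.set_printoptions(precision=4,suppress=True)
chk();a,b=load();F=frame(-13.1,43.4565)
plan(*[(FOOT+N35*dn+U35*.006-F@a,F) for dn in(.05,.02,0)])
E
```

```text
tip [ 0.568  -0.3102  0.0603] end [ 0.4798 -0.29    0.1921]
scene exp tip [250.2 230.7] end [273.2 185.6]
   poker [([217.7, 209.4], 0.75), ([250.3, 232.8], 0.74)]
   poker_end [([258.8, 220.6], 0.75)]
top exp tip [430.4 236.3] end [435.9 265.5]
   poker [([516.9, 262.4], 0.51)]
   poker_end [([131.6, 282.9], 0.29)]
t 21.95 tcp [ 0.4878 -0.293   0.1502] w 0.161 F [-0.3 -0.7 -0.8]
[0.0, -0.001, -0.001, 0.9, -0.5, 1.4]
[0.0, -0.001, -0.001, -5.1, -0.5, 30.8]
[0.0, -0.001, -0.001, -9.1, -0.5, 50.4]
```

Emit:
{"api": "jog_arm", "payload": {"motion": [[0,0,0,-4,0,25,0],[0,0,0,-7,0,40,0],[0,0,0,-9,0,50,0],[0,0,0,-9,0,50,0]]}}

```text
t: 22.45
eef_pos: [0.4476, -0.2835, 0.1189]
tool_rot: [-0.042, 0.923, -0.106, -0.368]
contact_force: [1.2, 0.1, -0.2]
gripper_width: 0.166
grasp_force: 98.6
```

```bash
python3 - <<'E'
from h import *
np.set_printoptions(precision=4,suppress=True)
chk();o=bot.get_obs();print(o["contact_force"],o["torque"]);plan()
E
```

```text
tip [ 0.5318 -0.3031  0.0344] end [ 0.4426 -0.2823  0.1655]
scene exp tip [260.8 234. ] end [284.  189.9]
   poker [([260.4, 236.0], 0.71), ([222.2, 212.4], 0.65)]
   poker_end [([255.9, 220.0], 0.78), ([282.0, 189.4], 0.63)]
top exp tip [426. 252.] end [430.5 283.1]
   poker [([517.8, 260.3], 0.45)]
   poker_end [([224.1, 258.2], 0.26)]
[ 0.8395 -0.2356  2.4134] [-0.2192 -0.7879  0.0235]
t 22.75 tcp [ 0.4476 -0.2834  0.1183] w 0.165 F [ 0.8 -0.2  2.4]
```

Emit:
{"api": "jog_arm", "payload": {"motion": [[0,0,0,0,0,0,42],[0,0,0,0,0,0,42],[0,0,0,0,0,0,42],[0,0,0,0,0,9,42],[0,0,0,0,0,17,42],[0,0,0,0,0,17,0],[0,0,0,0,0,17,0],[0,0,0,0,0,17,0],[0,0,0,0,0,17,0]], "grip_force": 120}}

```text
t: 23.88
eef_pos: [0.4355, -0.2806, 0.1057]
tool_rot: [-0.042, 0.922, -0.106, -0.369]
contact_force: [-1.0, 0.4, 0.5]
gripper_width: 0.182
grasp_force: 117.2
```

```bash
python3 - <<'E'
from h import *
np.set_printoptions(precision=4,suppress=True)
p,t=chk();o,P,Rm=state();print(o["contact_force"],o["torque"],P.tolist(),o["tool_rot"].tolist(),o["gripper_width"])
print("foot px",proj(p,FOOT),"top",proj(p,FOOT+.16*U35))
a=Rm.T@(FOOT-P);b=Rm.T@(FOOT+.16*U35-P);print(a*1000,b*1000);a[1]=b[1]=0
json.dump([a.tolist(),b.tolist()],open("tip2.json","w"));json.dump([P.tolist(),Rm.tolist()],open("rest.json","w"))
plan((P+N35*.06,Rm),(P+N35*.06+[0,0,.08],Rm))
E
```

```text
tip [ 0.5196 -0.3002  0.021 ] end [ 0.4307 -0.2795  0.1523]
scene exp tip [264.5 236.3] end [287.5 192.6]
   poker [([218.5, 210.5], 0.78), ([260.8, 237.5], 0.52), ([228.6, 274.3], 0.5), ([296.1, 265.9], 0.46)]
   poker_end [([282.0, 188.3], 0.63), ([298.5, 266.2], 0.43)]
top exp tip [424.  257.5] end [428.2 288.8]
   poker [([514.5, 262.0], 0.61)]
   poker_end [([339.8, 218.0], 0.57)]
[-0.8196 -0.5354  1.145 ] [-0.0946 -0.3331  0.015 ] [0.4355008872875484, -0.2805508121737183, 0.10571665957295244] [-0.04246147043540081, 0.9222826945153911, -0.10598858258759584, -0.3692669431278216] 0.18256850852752873
foot px [259.97   235.4183] top [283.1393 191.3427]
[126.1579  -0.3317 -16.3742] [-30.7081  -0.3179 -47.8871]
t 24.18 tcp [ 0.4355 -0.2806  0.1057] w 0.183 F [-0.8 -0.5  1.1]
[0.0, 0.0, 0.0, 11.8, -0.0, -58.8]
[0.0, 0.0, 0.0, -43.4, -0.0, -116.7]
```

```bash
cat >> h.py <<'E'
def tipto2(X,yaw,tilt):
    a,b=load();P,Rm=json.load(open("rest.json"));Rm=np.array(Rm)
    T=np.degrees(np.arctan2(-Rm[2,0],-Rm[2,2]))+35-tilt
    F=frame(yaw,T);return np.array(X)-F@a,F
E
python3 - <<'E'
from h import *
np.set_printoptions(precision=4,suppress=True)
for X in(V(-.116,0,.16),V(-.116,0,.043)):
    q=tipto2(X,VY,58);print(q[0],np.hypot(*q[0][:2]));plan(q)
E
```

```text
[0.3142 0.1575 0.1891] 0.35146555243956457
t 24.18 tcp [ 0.4355 -0.2806  0.1057] w 0.183 F [-0.8 -0.5  1.1]
[-0.243, 0.394, -0.387, -215.0, -399.1, 89.7]
[0.3142 0.1575 0.0721] 0.35146555243956457
t 24.18 tcp [ 0.4355 -0.2806  0.1057] w 0.183 F [-0.8 -0.5  1.1]
[-0.243, 0.394, -0.387, -134.2, -399.1, 174.4]
```

```bash
python3 - <<'E'
from h import *
np.set_printoptions(precision=4,suppress=True)
for X in(V(-.116,0,.16),V(-.116,0,.043)):
    q=tipto2(X,63,55);print(q[0],np.hypot(*q[0][:2]));plan(q)
E
```

```text
[0.3795 0.0763 0.1956] 0.3870694190132376
t 24.18 tcp [ 0.4355 -0.2806  0.1057] w 0.183 F [-0.8 -0.5  1.1]
[-0.739, 0.296, -1.111, -160.1, -334.8, 28.5]
[0.3795 0.0763 0.0786] 0.3870694190132376
t 24.18 tcp [ 0.4355 -0.2806  0.1057] w 0.183 F [-0.8 -0.5  1.1]
[-0.739, 0.296, -1.111, -79.3, -334.8, 113.2]
```

Emit:
{"api": "jog_arm", "payload": {"motion": [[0,0,0,6,0,-30,0],[0,0,0,12,0,-59,0],[0,0,0,-30,0,-110,0],[0,0,0,-57,0,-132,0],[-0.12,0.05,-0.18,-74,-56,-105,0],[-0.25,0.1,-0.37,-91,-112,-80,0],[-0.37,0.15,-0.56,-108,-167,-52,0],[-0.49,0.2,-0.74,-125,-223,-25,0],[-0.62,0.25,-0.93,-143,-279,2,0],[-0.739,0.296,-1.111,-160,-335,28,0]], "grip_force": 120}}

```text
t: 25.42
eef_pos: [0.3824, 0.069, 0.197]
tool_rot: [0.083, 0.88, 0.415, -0.215]
contact_force: [0.8, 1.1, -0.5]
gripper_width: 0.18
grasp_force: 117.6
```

```bash
python3 - <<'E'
from h import *
np.set_printoptions(precision=4,suppress=True)
print(bot.get_obs()["gripper_width"])
plan(tipto2(V(-.116,0,.16),63,55),tipto2(V(-.116,0,.043),63,55))
E
```

```text
0.1804664705186703
t 25.43 tcp [0.3824 0.069  0.197 ] w 0.18 F [ 0.8  1.1 -0.5]
[-0.126, 0.047, -0.192, 4.0, -6.9, -0.2]
[-0.126, 0.047, -0.192, 56.3, -3.1, 104.4]
```

Emit:
{"api": "jog_arm", "payload": {"motion": [[0,0,0,0,0,0,0],[0,0,0,0,0,0,0]]}}

```text
t: 25.68
eef_pos: [0.383, 0.0662, 0.1971]
tool_rot: [0.083, 0.881, 0.411, -0.217]
contact_force: [0.5, -0.3, -0.7]
gripper_width: 0.186
grasp_force: 117.6
```

```bash
python3 - <<'E'
from h import *
np.set_printoptions(precision=4,suppress=True)
plan(tipto2(V(-.116,0,.16),63,55),tipto2(V(-.116,0,.043),63,55))
E
```

```text
t 25.68 tcp [0.383  0.0662 0.1971] w 0.186 F [ 0.5 -0.3 -0.7]
[-0.13, 0.051, -0.198, 5.6, -9.2, -0.8]
[-0.13, 0.051, -0.198, 58.3, -5.3, 103.6]
```

Emit:
{"api": "jog_arm", "payload": {"motion": [[-0.07,0.025,-0.1,3,-9,0,0],[-0.13,0.051,-0.198,20,-8,40,0],[-0.13,0.051,-0.198,45,-6,80,0],[-0.13,0.051,-0.198,58,-5,104,0],[-0.13,0.051,-0.198,58,-5,104,0],[-0.13,0.051,-0.198,58,-5,104,0]]}}

```text
t: 26.42
eef_pos: [0.3799, 0.0754, 0.0789]
tool_rot: [0.107, 0.835, 0.511, -0.175]
contact_force: [0.2, -0.6, -1.1]
gripper_width: 0.184
grasp_force: 117.5
```

```bash
python3 - <<'E'
from h import *
np.set_printoptions(precision=4,suppress=True)
chk();print(bot.get_obs()["contact_force"])
plan(*[tipto2(V(x,0,.042),63,55) for x in(-.116,-.031,-.027)])
E
```

```text
tip [0.4356 0.1841 0.0433] end [0.3758 0.0674 0.1351]
scene exp tip [404.2 281.4] end [385.8 230. ]
   poker [([406.9, 282.0], 0.66), ([219.6, 208.8], 0.65)]
   poker_end [([256.9, 221.1], 0.79), ([383.8, 226.9], 0.65)]
top exp tip [232.6 290.5] end [276.4 314. ]
   poker [([518.3, 262.9], 0.74)]
   poker_end [([273.9, 311.9], 0.61), ([134.1, 282.1], 0.46), ([305.6, 218.9], 0.34)]
[ 0.1866 -0.096  -0.5651]
t 26.73 tcp [0.3794 0.0761 0.0788] w 0.18 F [ 0.2 -0.1 -0.6]
[0.001, -0.001, 0.0, 0.6, 0.0, 1.1]
[0.001, -0.001, 0.0, 50.6, 65.2, -20.7]
[0.001, -0.001, 0.0, 52.9, 68.3, -21.7]
```

Emit:
{"api": "jog_arm", "payload": {"motion": [[0,0,0,6,8,-1,0],[0,0,0,12,15,-4,0],[0,0,0,18,23,-7,0],[0,0,0,24,31,-9,0],[0,0,0,29,38,-12,0],[0,0,0,35,46,-14,0]]}}

```text
t: 27.48
eef_pos: [0.4365, 0.0885, 0.0769]
tool_rot: [0.107, 0.834, 0.512, -0.176]
contact_force: [-5.3, -0.8, 1.9]
gripper_width: 0.186
grasp_force: 117.9
```

```bash
python3 - <<'E'
from h import *
np.set_printoptions(precision=4,suppress=True)
p,t=chk();print(bot.get_obs()["contact_force"])
for P in(p,t):print("plate",[(np.round(d["xy"],1).tolist(),round(d["score"],2),atz(P,d["xy"],.03)[:2].round(3).tolist()) for d in bot.tip_of("plate",P)[:3]])
print("home",V(.025,0,.03))
plan(*[tipto2(V(x,0,.042),63,55) for x in(-.031,-.027)])
E
```

```text
tip [0.4917 0.1973 0.0411] end [0.4326 0.0806 0.1331]
scene exp tip [396.  293.4] end [377.2 240.2]
   poker [([219.1, 211.8], 0.77), ([395.3, 298.1], 0.71)]
   poker_end [([375.1, 237.9], 0.74), ([257.8, 221.2], 0.54)]
top exp tip [228.1 268.2] end [271.  289.2]
   poker [([516.8, 263.2], 0.65)]
   poker_end [([463.5, 278.7], 0.9), ([269.4, 285.7], 0.5)]
[-0.3542 -0.9042 -1.1983]
plate [([375.5, 265.2], 0.76, [0.413, 0.067]), ([384.7, 308.7], 0.69, [0.553, 0.206]), ([298.8, 265.0], 0.43, [0.566, -0.099])]
plate [([222.1, 249.4], 0.68, [0.541, 0.216]), ([286.8, 319.6], 0.68, [0.364, 0.05])]
home [0.5724 0.2166 0.03  ]
t 27.88 tcp [0.4371 0.0888 0.077 ] w 0.181 F [-0.2  0.1 -1.4]
[0.0, -0.0, 0.001, 15.5, 19.6, -7.4]
[0.0, -0.0, 0.001, 17.9, 22.6, -8.5]
```

Emit:
{"api": "jog_arm", "payload": {"motion": [[0,0,0,4,5,-2,0],[0,0,0,8,10,-4,0],[0,0,0,12,15,-6,0],[0,0,0,15,19,-7,0],[0,0,0,17,21,-8,0],[0,0,0,18,23,-8,0]]}}

```text
t: 28.62
eef_pos: [0.4642, 0.0947, 0.0772]
tool_rot: [0.107, 0.834, 0.512, -0.178]
contact_force: [-11.6, -3.8, 5.4]
gripper_width: 0.187
grasp_force: 118.5
```

```bash
python3 - <<'E'
from h import *
np.set_printoptions(precision=4,suppress=True)
p,t=chk();print(bot.get_obs()["contact_force"])
for P in(p,t):print("plate",[(np.round(d["xy"],1).tolist(),round(d["score"],2),atz(P,d["xy"],.03)[:2].round(3).tolist()) for d in bot.tip_of("plate",P)[:3]])
plan(*[tipto2(V(x,0,.042),63,55) for x in(-.031,-.023)])
E
```

```text
tip [0.5193 0.2034 0.0409] end [0.4605 0.0869 0.1334]
scene exp tip [391.7 299.1] end [372.8 245. ]
   poker [([221.2, 211.7], 0.69), ([394.9, 300.9], 0.6)]
   poker_end [([371.3, 240.0], 0.81), ([259.3, 219.8], 0.51)]
top exp tip [225.9 257.3] end [268.4 277.2]
   poker [([514.8, 262.4], 0.63), ([423.8, 263.1], 0.52)]
   poker_end [([465.1, 280.1], 0.81)]
[-8.0573 -2.7049  3.9481]
plate [([377.7, 266.4], 0.86, [0.414, 0.075]), ([380.8, 314.5], 0.79, [0.578, 0.213])]
plate [([284.7, 317.3], 0.85, [0.369, 0.055]), ([221.0, 237.1], 0.75, [0.573, 0.219])]
t 29.02 tcp [0.4641 0.0948 0.0771] w 0.187 F [-9.  -2.7  2.8]
[-0.003, 0.005, 0.003, -0.5, -1.8, -0.3]
[-0.003, 0.005, 0.003, 4.1, 4.4, -2.4]
```

Emit:
{"api": "jog_arm", "payload": {"motion": [[0,0,0,2,3,-1,0],[0,0,0,4,5,-2,0],[0,0,0,4,5,-2,0]]}}

```text
t: 29.4
eef_pos: [0.4666, 0.0944, 0.0772]
tool_rot: [0.107, 0.832, 0.512, -0.182]
contact_force: [-16.6, -6.5, 7.2]
gripper_width: 0.187
grasp_force: 119.9
```

```bash
python3 - <<'E'
from h import *
np.set_printoptions(precision=4,suppress=True,linewidth=230)
a,b=load();o,P,Rm=state();A=P+Rm@a;v=np.radians(VY);d=A-VC;print("tip viewer x",d[0]*np.cos(v)+d[1]*np.sin(v),A,o["contact_force"])
p=bot.read_camera("scene");t=bot.read_camera("top")
for P_ in(p,t):print("plate",[(np.round(d["xy"],1).tolist(),round(d["score"],2),atz(P_,d["xy"],.03)[:2].round(3).tolist()) for d in bot.tip_of("plate",P_)[:2]])
# clip profile along viewer x in scene, pixels along y=+-15 top
for y in(.015,-.015,0):
    print(y,[int(p["pixels"][tuple(proj(p,V(x,y,.039)).round().astype(int)[::-1])].mean()) for x in np.arange(0,.08,.003)])
q=tipto2(V(-.060,0,.05),63,55);plan(q)
E
```

```text
tip viewer x -0.02776626569325943 [0.5213 0.203  0.04  ] [-16.6311  -6.4987   7.1964]
plate [([381.5, 316.1], 0.66, [0.582, 0.218]), ([375.1, 267.0], 0.57, [0.421, 0.072])]
plate [([283.9, 317.5], 0.94, [0.369, 0.057]), ([302.7, 220.2], 0.58, [0.616, 0.011])]
0.015 [171, 176, 179, 174, 174, 175, 178, 180, 178, 181, 181, 182, 190, 190, 185, 183, 188, 175, 160, 160, 164, 181, 168, 184, 158, 133, 146]
-0.015 [179, 178, 177, 177, 179, 179, 178, 176, 175, 176, 180, 180, 185, 189, 189, 188, 178, 178, 166, 158, 160, 175, 181, 181, 164, 127, 144]
0 [180, 177, 180, 176, 177, 179, 179, 179, 179, 176, 176, 178, 175, 178, 173, 174, 174, 177, 180, 176, 183, 213, 213, 227, 197, 130, 130]
t 29.6 tcp [0.4666 0.0944 0.0771] w 0.183 F [-16.9  -5.2   6.9]
[-0.007, 0.013, 0.005, -21.4, -26.5, 0.6]
```

The plate is home: the push is blocked at 18 N, the front bar shows at viewer x≈63–74 mm, and the clip toes lie behind it. Next I back off and go to the lamp rocker.

```bash
cat >> h.py <<'E'
BC,BY=np.array([.5827,-.0107,0]),-2.76
def Bk(x,y,z):
    a=np.radians(BY);return BC+[x*np.cos(a)-y*np.sin(a),x*np.sin(a)+y*np.cos(a),z]
E
python3 - <<'E'
from h import *
plan(tipto2(V(-.060,0,.05),63,55),tipto2(V(-.065,0,.17),63,55),tipto2(Bk(-.06,-.022,.15),BY,63),tipto2(Bk(-.04,-.022,.08),BY,63))
E
```

```text
t 29.6 tcp [0.4666 0.0944 0.0771] w 0.183 F [-16.9  -5.2   6.9]
[-0.007, 0.013, 0.005, -21.4, -26.5, 0.6]
[-0.007, 0.013, 0.005, -73.8, -31.4, -107.3]
[0.386, 0.14, 1.084, -162.6, -10.3, -26.3]
[0.386, 0.14, 1.084, -126.4, 8.5, 34.0]
```

Emit:
{"api": "jog_arm", "payload": {"motion": [[0,0,0,-8,-10,0,0],[0,0,0,-21,-26,0,0],[0,0,0,-48,-30,-55,0],[0,0,0,-74,-31,-107,0],[0.07,0.03,0.18,-90,-28,-95,0],[0.13,0.05,0.36,-105,-24,-82,0],[0.2,0.08,0.54,-120,-20,-70,0],[0.26,0.1,0.72,-135,-17,-55,0],[0.33,0.12,0.9,-150,-13,-40,0],[0.386,0.14,1.084,-163,-10,-26,0]]}}

```text
t: 30.85
eef_pos: [0.4029, -0.0229, 0.1668]
tool_rot: [-0.004, 0.992, -0.011, -0.129]
contact_force: [0.3, 0.3, -1.3]
gripper_width: 0.183
grasp_force: 118.6
```

Emit:
{"api": "jog_arm", "payload": {"motion": [[0,0,0,0,0,0,0],[0,0,0,0,0,0,0]]}}

```text
t: 31.1
eef_pos: [0.4023, -0.0212, 0.167]
tool_rot: [-0.004, 0.991, -0.006, -0.131]
contact_force: [0.3, -0.5, -0.4]
gripper_width: 0.182
grasp_force: 118.4
```

```bash
python3 - <<'E'
from h import *
np.set_printoptions(precision=4,suppress=True)
p,t=chk()
for P_ in(p,t):
    print("plate",[(np.round(d["xy"],1).tolist(),round(d["score"],2),atz(P_,d["xy"],.03)[:2].round(3).tolist()) for d in bot.tip_of("plate",P_)[:2]])
    print("lamp",[(np.round(d["xy"],1).tolist(),round(d["score"],2),atz(P_,d["xy"],.054)[:2].round(3).tolist()) for d in bot.tip_of("lamp_pivot",P_)[:2]])
print("lamp exp",Bk(0,-.022,.054))
plan(tipto2(Bk(-.06,-.022,.15),BY,63),tipto2(Bk(-.04,-.022,.08),BY,63),tipto2(Bk(.018,-.022,.076),BY,63))
E
```

```text
tip [ 0.5284 -0.0227  0.1501] end [ 0.385  -0.0214  0.2212]
scene exp tip [327.  235.1] end [361.  194.7]
   poker [([327.7, 236.6], 0.86), ([219.9, 212.5], 0.74)]
   poker_end [([361.3, 194.1], 0.78), ([317.0, 288.6], 0.61), ([256.2, 220.7], 0.5), ([330.9, 289.3], 0.37)]
top exp tip [315.5 247. ] end [314.9 308.7]
   poker [([517.0, 262.8], 0.7), ([433.3, 279.7], 0.58)]
   poker_end [([462.3, 283.2], 0.9), ([222.4, 240.0], 0.64)]
plate [([381.6, 314.1], 0.87, [0.576, 0.214]), ([376.4, 267.1], 0.58, [0.419, 0.075])]
lamp [([314.2, 269.3], 0.69, [0.575, -0.029])]
plate [([222.2, 238.6], 0.97, [0.569, 0.216]), ([286.0, 318.9], 0.57, [0.365, 0.052])]
lamp []
lamp exp [ 0.5816 -0.0327  0.054 ]
t 31.6 tcp [ 0.4011 -0.0215  0.1664] w 0.186 F [-0.1  0.4 -0.2]
[0.003, -0.008, 0.034, -5.4, 2.2, -0.4]
[0.003, -0.008, 0.034, 32.2, 3.4, 61.9]
[0.003, -0.008, 0.034, 89.2, 5.4, 50.6]
```

Emit:
{"api": "jog_arm", "payload": {"motion": [[0,0,0.034,14,3,31,0],[0,-0.008,0.034,32,3,62,0],[0,-0.008,0.034,32,3,62,0],[0,-0.008,0.034,50,4,58,0],[0,-0.008,0.034,70,5,54,0],[0,-0.008,0.034,89,5,50,0],[0,-0.008,0.034,89,5,50,0]]}}

```text
t: 32.48
eef_pos: [0.475, -0.0272, 0.0961]
tool_rot: [-0.002, 0.991, -0.024, -0.135]
contact_force: [0.1, -0.4, -1.0]
gripper_width: 0.186
grasp_force: 118.3
```

```bash
python3 - <<'E'
from h import *
np.set_printoptions(precision=4,suppress=True)
p,t=chk();print(bot.get_obs()["contact_force"],"want",Bk(.018,-.022,.076))
for k in("lamp_pivot","key_b_end"):print([(np.round(d["xy"],1).tolist(),round(d["score"],2)) for d in bot.tip_of(k,p)[:3]])
plan(tipto2(Bk(.018,-.022,.076),BY,63),tipto2(Bk(.020,-.022,.066),BY,63),tipto2(Bk(.021,-.022,.057),BY,63))
E
```

```text
tip [ 0.6008 -0.0332  0.0781] end [ 0.4583 -0.0262  0.1504]
scene exp tip [306.6 265.7] end [342.5 224.9]
   poker [([304.9, 268.2], 0.82), ([216.9, 213.7], 0.65)]
   poker_end [([256.4, 218.6], 0.7), ([293.0, 257.6], 0.61), ([339.5, 222.6], 0.46)]
top exp tip [319.8 222.3] end [317.1 277.2]
   poker [([516.8, 261.3], 0.62)]
   poker_end [([461.1, 280.0], 0.6)]
[ 0.0523  0.9916 -1.8199] want [ 0.5996 -0.0335  0.076 ]
[([311.6, 269.8], 0.57)]
[([482.3, 339.8], 0.52), ([324.6, 284.5], 0.41), ([446.9, 381.9], 0.19)]
t 32.88 tcp [ 0.4735 -0.0273  0.0951] w 0.186 F [-0.6  0.3 -1.4]
[0.003, -0.0, -0.0, 0.6, 0.1, 0.7]
[0.003, -0.0, -0.0, 5.2, 0.1, 9.8]
[0.003, -0.0, -0.0, 8.6, 0.1, 18.2]
```

In under the grille with no contact. Now I press.

Emit:
{"api": "jog_arm", "payload": {"motion": [[0,0,0,3,0,5,0],[0,0,0,5,0,10,0],[0,0,0,7,0,14,0],[0,0,0,9,0,18,0],[0,0,0,9,0,18,0]]}}

```text
t: 33.5
eef_pos: [0.4783, -0.0276, 0.0752]
tool_rot: [-0.002, 0.991, -0.024, -0.135]
contact_force: [-0.1, 0.2, 3.9]
gripper_width: 0.181
grasp_force: 119.1
```

```bash
python3 - <<'E'
from h import *
np.set_printoptions(precision=4,suppress=True)
p,t=chk();print(bot.get_obs()["contact_force"],bot.get_obs()["gripper_width"])
plan(tipto2(Bk(.022,-.022,.053),BY,63))
E
```

```text
tip [ 0.6041 -0.0336  0.0571] end [ 0.4616 -0.0266  0.1295]
scene exp tip [305.8 272.2] end [341.5 231.5]
   poker [([220.2, 212.3], 0.67), ([305.0, 274.4], 0.5), ([257.8, 233.2], 0.25)]
   poker_end [([337.1, 228.2], 0.69), ([257.5, 220.0], 0.54)]
top exp tip [320.  222.7] end [317.3 276.6]
   poker [([518.3, 262.1], 0.74), ([431.6, 280.3], 0.31)]
   poker_end [([463.9, 281.6], 0.89)]
[ 1.8791 -0.4073  2.7237] 0.18935392538438398
t 33.8 tcp [ 0.4783 -0.0275  0.0753] w 0.189 F [ 1.9 -0.4  2.7]
[0.003, -0.002, -0.0, 0.7, 0.2, 4.1]
```

Emit:
{"api": "jog_arm", "payload": {"motion": [[0,0,0,0,0,3,0],[0,0,0,1,0,5,0],[0,0,0,1,0,5,0]]}}

```text
t: 34.17
eef_pos: [0.477, -0.0275, 0.0705]
tool_rot: [-0.002, 0.99, -0.024, -0.136]
contact_force: [-1.9, -0.7, 8.3]
gripper_width: 0.183
grasp_force: 119.5
```

Emit:
{"api": "jog_arm", "payload": {"motion": [[0,0,0,0,0,3,0],[0,0,0,0,0,4,0],[0,0,0,0,0,4,0]]}}

```text
t: 34.55
eef_pos: [0.4764, -0.0274, 0.0668]
tool_rot: [-0.002, 0.99, -0.024, -0.136]
contact_force: [-1.4, 0.3, 8.9]
gripper_width: 0.185
grasp_force: 119.5
```

```bash
python3 - <<'E'
from h import *
np.set_printoptions(precision=4,suppress=True,linewidth=220)
p,t=chk();o,P,Rm=state();print(P,o["contact_force"])
for d in bot.tip_of("poker_end",p)[:3]:print(d["xy"],*inplane(p,d["xy"],P,Rm))
for d in bot.tip_of("poker",p)[:3]:print(d["xy"],*inplane(p,d["xy"],P,Rm))
# wood blob
hsv=cv2.cvtColor(p["pixels"],cv2.COLOR_RGB2HSV);m=cv2.inRange(hsv,(8,70,70),(25,255,255));N,l,s,ce=cv2.connectedComponentsWithStats(m)
print([(s[i].tolist(),ce[i]) for i in range(1,N) if s[i,4]>15 and 310<ce[i][0]<370])
a,b=load()
print("junction exp",proj(p,P+Rm@(a+(b-a)*90/160)))
for n,pz in(("lamp on far end",Bk(.03,-.022,.054-.0074+.005)),("lamp off far end",Bk(.028,-.022,.066)),("near end on",Bk(-.03,-.022,.067)),("near end off",Bk(-.03,-.022,.052))):print(n,proj(p,pz))
u=proj(p,Bk(-.02,-.022,.06)).round().astype(int);print(u);print(p["pixels"][u[1]-10:u[1]+12,u[0]-14:u[0]+16:2].mean(2).astype(int))
E
```

```text
tip [ 0.6022 -0.0334  0.0487] end [ 0.4597 -0.0264  0.1212]
scene exp tip [306.3 274.4] end [341.9 233.7]
   poker [([304.2, 275.5], 0.57)]
   poker_end [([254.6, 222.8], 0.61), ([340.1, 230.8], 0.49)]
top exp tip [319.9 224.1] end [317.2 277.7]
   poker [([516.6, 263.1], 0.73)]
   poker_end [([462.7, 282.6], 0.61), ([424.8, 262.5], 0.32)]
[ 0.4765 -0.0274  0.0669] [-0.5666  0.3571  8.7183]
[254.6, 222.8] [ 221.7943    0.     -293.2454] [ 0.7686 -0.0407  0.2898]
[340.1, 230.8] [-26.814   0.    -62.633] [ 0.4675 -0.0268  0.1344]
[304.2, 275.5] [133.8635   0.     -18.7415] [ 0.6103 -0.0338  0.049 ]
[([324, 239, 11, 15, 103], array([329.3301, 246.165 ]))]
junction exp [326.5202 251.1968]
lamp on far end [303.7789 274.9124]
lamp off far end [304.2183 270.4743]
near end on [319.056  261.7756]
near end off [319.0602 266.0432]
[317 265]
[[147 151 158 131  91  77  73  86  96  92  71  73  77  73 105]
 [162 151 156 161 131  81  77  96  95  81  75  71  81  79 110]
 [152 166 145 157 156 114  88  95  90  79  81  73  71  87 120]
 [143 154 162 151 159 152 119  94  80  72  76  79  70 100 146]
 [157 
[... 428 characters left out ...]
8 156]
 [194 173  99  90 139 168 137 140 165 140 150 168 168 156 154]
 [184 157  86  58  93 147 161 134 148 158 158 152 171 163 147]
 [160 106  72  70  60 105 152 156 132 155 174 141 145 169 168]
 [134  81  58  70  52  57 108 149 152 155 170 158 128 148 170]
 [104  77  60  67  43  32  63 131 170 170 160 158 151 129 159]
 [ 83  90  67  58  28  34  81 120 175 175 156 134 164 146 134]
 [ 72  86  63  44  30  61 121 129 170 159 161 138 140 163 150]
 [ 58  77  60  30  31  77 155 135 144 113 148 163 132 145 166]
 [ 75  52  52  20  58 118 170 152  96  58 105 156 155 144 165]
 [135  56  32  35  87 165 154 153  67  28  60 115 161 170 179]
 [194 120  51  90 112 180 146 117  37  18  24  85 156 177 183]]
```

```bash
python3 - <<'E'
from h import *
plan(tipto2(Bk(.018,-.022,.070),BY,63),tipto2(Bk(-.045,-.022,.078),BY,63),tipto2(Bk(-.10,-.022,.15),BY,63))
E
```

```text
t 34.95 tcp [ 0.4764 -0.0274  0.0669] w 0.185 F [-0.9 -0.1  8.6]
[0.003, -0.001, 0.0, -8.2, 0.3, -19.9]
[0.003, -0.001, 0.0, -71.1, 0.2, -10.7]
[0.003, -0.001, 0.0, -143.4, 0.4, -65.3]
```

Emit:
{"api": "jog_arm", "payload": {"motion": [[0,0,0,-4,0,-10,0],[0,0,0,-8,0,-19,0],[0,0,0,-30,0,-16,0],[0,0,0,-71,0,-11,0],[0,0,0,-110,0,-40,0],[0,0,0,-143,0,-65,0],[0,0,0,-143,0,-65,0]]}}

```text
t: 35.83
eef_pos: [0.3554, -0.0216, 0.169]
tool_rot: [-0.002, 0.991, -0.024, -0.135]
contact_force: [1.4, -0.8, -0.7]
gripper_width: 0.184
grasp_force: 118.4
```

```bash
python3 - <<'E'
from h import *
np.set_printoptions(precision=4,suppress=True,linewidth=220)
p,t=chk();o,P,Rm=state()
for k in("poker","poker_end"):
    for d in bot.tip_of(k,p)[:2]:print(k,*inplane(p,d["xy"],P,Rm))
old=cv2.imread("pics/scene0.png")[:,:,::-1];new=p["pixels"]
for nm,y in(("66",.066),("22",.022),("lamp",-.022),("-66",-.066)):
    r=[]
    for im in(old,new):
        u=proj(p,Bk(.02,y,.06)).round().astype(int);w=im[u[1]-6:u[1]+10,u[0]-7:u[0]+8].mean(2)<50
        ys,xs=np.where(w);r.append((w.sum(),ys.mean()+u[1]-6,xs.mean()+u[0]-7))
    print(nm,[np.round(v,1).tolist() for v in r])
for im in(old,new):
    u=proj(p,Bk(.02,-.022,.06)).round().astype(int);print(u);print(im[u[1]-8:u[1]+10,u[0]-9:u[0]+12].mean(2).astype(int))
for y in(.022,-.022):print([ (x,z,proj(p,Bk(x,y,z)).round(1).tolist()) for x,z in((.03,.0663),(.03,.0516),(.036,.046))])
E
```

```text
tip [ 0.4812 -0.0276  0.1511] end [ 0.3386 -0.0206  0.2233]
scene exp tip [336.8 227.6] end [371.3 188.5]
   poker [([335.9, 225.9], 0.72), ([271.7, 240.7], 0.66), ([218.3, 212.1], 0.59)]
   poker_end [([372.5, 187.0], 0.78), ([255.4, 219.3], 0.62)]
top exp tip [317.7 267.3] end [314.6 330.9]
   poker [([519.1, 262.1], 0.82)]
   poker_end [([463.9, 278.5], 0.62), ([339.7, 215.9], 0.58), ([431.9, 279.1], 0.49), ([312.2, 233.3], 0.49)]
poker [126.7308  -0.     -27.5733] [ 0.4853 -0.0277  0.1586]
poker [ 336.7486    0.     -146.1852] [ 0.7194 -0.0386  0.2159]
poker_end [-37.6964  -0.     -51.8476] [ 0.3338 -0.0203  0.2266]
poker_end [ 358.7212   -0.     -237.9084] [ 0.7654 -0.0406  0.2982]
66 [[28.0, 284.2, 328.9], [26.0, 284.3, 329.0]]
22 [[37.0, 277.4, 318.1], [41.0, 277.0, 317.4]]
lamp [[60.0, 270.2, 307.5], [68.0, 271.4, 307.9]]
-66 [[45.0, 264.4, 297.0], [43.0, 264.2, 296.7]]
[306 271]
[[ 19  23  16  18  30  39  55  82 117 151 168 171 169 172 161 156 156 163 163 152 139]
 [ 14  17  27  33  59  85 101  97 123 160 176 166 166 176 173 158 141 141 151 160 157]
 [ 35  42  59  69  99 133
[... 2438 characters left out ...]
4 208 181 146  99  61  33  26  35  34  48  89 143 163 152 157 168 154]
 [131 137 162 190 208 214 198 161 122  80  53  69  89  97 116 153 178 158 143 138 113]
 [136 130 137 160 184 201 211 208 181 147 125 138 159 157 138 147 158 141 128 100  63]
 [133 136 137 141 151 169 188 211 213 206 194 208 212 195 171 152 126 106  91  59  28]
 [141 137 142 141 139 146 158 184 203 220 224 226 225 220 201 175 119  75  50  31  19]
 [141 140 141 144 137 138 145 155 170 191 204 216 225 226 214 168 108  52  22  34  22]]
[(0.03, 0.0663, [314.6, 277.5]), (0.03, 0.0516, [314.7, 281.7]), (0.036, 0.046, [313.1, 284.3])]
[(0.03, 0.0663, [303.7, 270.7]), (0.03, 0.0516, [303.8, 274.9]), (0.036, 0.046, [302.2, 277.4])]
```

```bash
python3 - <<'E'
from h import *
np.set_printoptions(precision=2,suppress=True,linewidth=200)
p=bot.read_camera("scene");cv2.imwrite("pics/raw8.png",p["pixels"][:,:,::-1])
old=cv2.imread("pics/scene0.png").mean(2);new=p["pixels"].mean(2).astype(float)
S=8
def poly(im,pts):
    h=cv2.convexHull(np.array([(np.array(proj(p,X))+.5)*S for X in pts],np.float32)).astype(np.int32);cv2.fillConvexPoly(im,h,1)
def frac(y,w,ang):
    a=.25-ang;c,s=np.cos(a),np.sin(a);m=np.zeros((480*S,640*S),np.uint8)
    P=[]
    for u in np.linspace(.0,.03,7):
        for v in(-.005,.005):
            x,z=u*c-v*s,.054+u*s+v*c
            P+=[Bk(x,y+k*w/2,max(z,.046)) for k in(-1,1)]
    poly(m,P);return cv2.resize(m.astype(np.float32),(640,480),interpolation=cv2.INTER_AREA)
for nm,y,w in(("66",.066,.016),("22",.022,.016),("lamp",-.022,.032),("-66",-.066,.016)):
    reg=np.zeros((480*S,640*S),np.uint8);poly(reg,[Bk(x,y+k*.02,.046) for x in(.010,.036) for k in(-1,1)]);reg=cv2.resize(reg.astype(np.float32),(640,480),interpolation=cv2.INTER_AREA)>.6
    out=[]
    for im in(old,new):
        best=min(((( (lambda A:(A@np.linalg.lstsq(A,b,rcond=None)[0]-b))(np.c_[f,np.ones_like(f)]))**2).mean(),ang,dx,dy) for ang in np.arange(0,.51,.1) for F in[frac(y,w,ang)] for dx in(-1,0,1) for dy in(-1,0,1) for f in[np.roll(np.roll(F,dx,1),dy,0)[reg]] for b in[im[reg]])
        b=im[reg];s0=[round(float(((lambda A:(A@np.linalg.lstsq(A,b,rcond=None)[0]-b))(np.c_[f,np.ones_like(f)])**2).mean())) for ang in np.arange(0,.51,.1) for f in[frac(y,w,ang)[reg]]]
        out.append((best,s0,"dark",round(float((b<110).mean()),3)))
    print(nm,reg.sum(),*out,sep="\n  ")
E
```

```text
66
  86
  ((np.float64(2672.321026230911), np.float64(0.0), 0, 0), [2672, 2863, 3203, 3570, 3761, 3809], 'dark', 0.395)
  ((np.float64(2665.1260870212295), np.float64(0.0), -1, -1), [2669, 2835, 3180, 3549, 3739, 3783], 'dark', 0.395)
22
  81
  ((np.float64(860.1476864329227), np.float64(0.30000000000000004), 0, -1), [1739, 1008, 929, 1412, 1882, 2071], 'dark', 0.272)
  ((np.float64(854.6079365420687), np.float64(0.30000000000000004), 0, -1), [1761, 1008, 917, 1398, 1869, 2069], 'dark', 0.272)
lamp
  78
  ((np.float64(666.884941467299), np.float64(0.0), -1, 0), [864, 1090, 1766, 2431, 2732, 2474], 'dark', 0.244)
  ((np.float64(508.5223523014676), np.float64(0.0), -1, 1), [1760, 747, 642, 1378, 1943, 1640], 'dark', 0.436)
-66
  73
  ((np.float64(1968.0514037815833), np.float64(0.1), -1, -1), [2060, 2369, 2859, 3351, 3635, 3740], 'dark', 0.247)
  ((np.float64(969.3529606502003), np.float64(0.1), -1, -1), [1075, 1332, 1810, 2331, 2678, 2857], 'dark', 0.178)
```

The lamp cap now matches the key that was on from the start, and the narrow rockers are unchanged. Next I correct for the small turn in the grip and go back to the rest.

```bash
python3 - <<'E'
from h import *
np.set_printoptions(precision=4,suppress=True)
p=bot.read_camera("scene");o,P,Rm=state();a,b=load()
g=np.array([0,0,a[2]+(b[2]-a[2])*a[0]/(a[0]-b[0])])
rot=lambda f,v:g+R.from_rotvec([0,np.radians(f),0]).apply(v-g)
for f in(-8,-6,-4,-2,0,2,4,6):
    A,B=P+Rm@rot(f,a),P+Rm@rot(f,b);print(f,proj(p,A),proj(p,B),A[2])
E
```

```text
-8 [338.8307 231.8342] [370.6733 188.3731] 0.1331336294935719
-6 [338.249  231.0633] [370.7953 188.5806] 0.1368553897476788
-4 [337.6973 230.2466] [370.9096 188.7979] 0.14066263191287148
-2 [337.1763 229.3846] [371.016  189.0246] 0.14455071745103237
0 [336.6871 228.4783] [371.1144 189.2605] 0.14851490932884687
2 [336.2305 227.5284] [371.2047 189.5052] 0.15255037778914882
4 [335.8072 226.5361] [371.2868 189.7585] 0.1566522062352356
6 [335.4181 225.5022] [371.3606 190.02  ] 0.16081539722098392
```

```bash
python3 - <<'E'
from h import *
np.set_printoptions(precision=4,suppress=True)
a,b=load();g=np.array([0,0,a[2]+(b[2]-a[2])*a[0]/(a[0]-b[0])])
r=R.from_rotvec([0,np.radians(5.5),0]);a,b=g+r.apply(a-g),g+r.apply(b-g)
json.dump([a.tolist(),b.tolist()],open("tip2.json","w"))
Rr=np.array(json.load(open("rest.json"))[1]);T=np.degrees(np.arctan2(-Rr[2,0],-Rr[2,2]))+5.5
F=frame(-13.1,T);d=F@(b-a);print(T,"tilt",np.degrees(np.arctan2(np.hypot(d[0],d[1]),d[2])),bot.get_obs()["q"])
H=[FOOT+N35*dn+U35*.006-F@a+[0,0,up] for dn,up in((.06,.09),(.05,0),(0,0))]
print(H);plan(*[(h,F) for h in H])
E
```

```text
49.141024690143695 tilt 34.999999208015055 [ 0.0968  0.1844 -0.199   2.1093 -0.0024  1.1225 -1.7213]
[array([ 0.4774, -0.29  ,  0.2379]), array([ 0.4694, -0.2881,  0.1422]), array([ 0.4295, -0.2788,  0.1135])]
t 36.33 tcp [ 0.3561 -0.0215  0.1669] w 0.183 F [ 0.8  0.2 -1.5]
[0.101, -0.583, 0.154, 109.9, 262.6, -104.0]
[0.101, -0.583, 0.154, 128.0, 260.9, -9.7]
[0.101, -0.583, 0.154, 97.0, 253.4, 28.8]
```

Emit:
{"api": "jog_arm", "payload": {"motion": [[0,-0.05,0,10,0,-40,0],[0.03,-0.15,0.05,30,50,-90,0],[0.05,-0.3,0.08,50,105,-104,0],[0.08,-0.45,0.12,75,160,-104,0],[0.101,-0.583,0.154,95,215,-104,0],[0.101,-0.583,0.154,110,263,-104,0],[0.101,-0.583,0.154,110,263,-104,0],[0.101,-0.583,0.154,119,262,-56,0],[0.101,-0.583,0.154,128,261,-10,0],[0.101,-0.583,0.154,128,261,-10,0]]}}

```text
t: 37.58
eef_pos: [0.468, -0.2866, 0.1399]
tool_rot: [-0.049, 0.902, -0.103, -0.416]
contact_force: [-0.0, 0.6, 0.1]
gripper_width: 0.185
grasp_force: 118.3
```

```bash
python3 - <<'E'
from h import *
np.set_printoptions(precision=4,suppress=True)
p,t=chk();a,b=load();F=frame(-13.1,49.14);o,P,Rm=state();print(o["q"],np.degrees(np.arctan2(-Rm[2,0],-Rm[2,2])))
print("hover px would be",proj(p,FOOT+N35*.05+U35*.006),proj(p,FOOT+N35*.05+U35*.166))
plan(*[(FOOT+N35*dn+U35*.006-F@a,F) for dn in(.05,0)])
E
```

```text
tip [ 0.5701 -0.3102  0.0611] end [ 0.4816 -0.2899  0.1928]
scene exp tip [249.7 230.8] end [272.8 185.6]
   poker [([218.1, 210.8], 0.62), ([249.4, 237.0], 0.51)]
   poker_end [([256.6, 222.5], 0.63), ([481.1, 337.0], 0.38)]
top exp tip [430.5 235.4] end [435.9 264.6]
   poker [([520.1, 262.1], 0.81), ([133.7, 215.5], 0.66)]
   poker_end [([463.8, 280.2], 0.7), ([433.8, 263.0], 0.64)]
[ 0.0715  0.9363  0.5489  1.3176 -0.1513  1.8077 -1.1577] 48.91411567074266
hover px would be [248.7811 229.987 ] [272.2401 184.8747]
t 37.88 tcp [ 0.4704 -0.2889  0.145 ] w 0.189 F [-0.3  1.  -0.1]
[0.0, -0.004, -0.001, 1.3, -0.5, 2.7]
[0.0, -0.004, -0.001, -4.0, -0.5, 52.4]
```

```bash
python3 - <<'E'
from h import *
np.set_printoptions(precision=4,suppress=True)
a,b=load();g=np.array([0,0,a[2]+(b[2]-a[2])*a[0]/(a[0]-b[0])])
for i in range(2):
    p=bot.read_camera("scene");o,P,Rm=state()
    for k in("poker","poker_end"):print(k,[(np.round(d["xy"],1).tolist(),round(d["score"],2)) for d in bot.tip_of(k,p)[:3]])
for f in(-6,-3,0,3):
    r=R.from_rotvec([0,np.radians(f),0]);print(f,[proj(p,P+Rm@(g+r.apply(a+(b-a)*s-g))).round(1) for s in(0,90/160,1)])
hsv=cv2.cvtColor(p["pixels"],cv2.COLOR_RGB2HSV);m=cv2.inRange(hsv,(8,70,70),(25,255,255));N,l,s,ce=cv2.connectedComponentsWithStats(m)
print([(s[i].tolist(),ce[i]) for i in range(1,N) if s[i,4]>8 and 235<ce[i][0]<300 and 160<ce[i][1]<235])
G=p["pixels"].mean(2).astype(int)
print("cols",240,278)
for r_ in range(206,246,2):print(r_,G[r_,240:280:2])
E
```

```text
poker [([220.3, 214.2], 0.73)]
poker_end [([269.4, 182.6], 0.69), ([258.6, 221.3], 0.46)]
poker [([251.3, 230.0], 0.78), ([444.8, 383.3], 0.51), ([218.3, 211.5], 0.47)]
poker_end [([268.5, 181.6], 0.83), ([259.0, 223.9], 0.69)]
-6 [array([251.9, 230.4]), array([262.7, 204.6]), array([271.3, 184.1])]
-3 [array([250.2, 230. ]), array([262.2, 204.5]), array([271.7, 184.2])]
0 [array([248.5, 229.5]), array([261.7, 204.3]), array([272.1, 184.4])]
3 [array([246.9, 228.9]), array([261.2, 204.1]), array([272.5, 184.6])]
[([259, 197, 9, 10, 71], array([263.3662, 201.3099]))]
cols 240 278
206 [74 77 75 77 69 76 81 78 71 60 50 77 98 83 70 74 74 70 72 78]
208 [ 72  77  69  75  73  75  79  82  67  57  73  79  72  78  74  83  90  97
 115 132]
210 [ 73  75  76  72  76  75  69  69  63  73  77  76  72  87 126 134 150 151
 149 152]
212 [ 75  76  74  79  73  75  83  79  66  80  92 134 143 144 150 152 150 150
 151 150]
214 [ 70  75  76  78  98 127 137 105  74  82 124 156 155 154 152 151 154 151
 147 148]
216 [ 52  60  47  53  89 110 115  85  76  99 148 152 151 152 147 150 151 151
 149 153]
218 [ 48  40 
[... 504 characters left out ...]
117]
230 [137 136 123  91  74  74  70  76 121 155 156 155 154 155 123  65  52  63
  83 110]
232 [156 155 157 122  86  68  77  97 148 157 159 152 154 146  92  58  51  66
  87 105]
234 [153 150 158 152 110  75  81 134 149 151 155 154 154 118  94  86  51  63
  75 107]
236 [152 153 152 135  83  77  96 125 146 142 158 157 149 104 106 111  84  58
  84 101]
238 [156 152 141  84  63  83  96  79  99 134 138 142 127 113 112 110 110  91
  99 112]
240 [153 155 140  84  97 110  98  75  76  78 104 123 100 114 113 115 113 118
 117 117]
242 [151 155 150 124 101 115 109  91  77  84  87  92  94 112 119 116 120 121
 118 118]
244 [153 157 155 153 123 101 110 111  92  97  99 113 117 122 118 122 117 116
 109 118]
```

```bash
python3 - <<'E'
from h import *
np.set_printoptions(precision=4,suppress=True)
a,b=load();g=np.array([0,0,a[2]+(b[2]-a[2])*a[0]/(a[0]-b[0])])
r=R.from_rotvec([0,np.radians(-4.5),0]);a,b=g+r.apply(a-g),g+r.apply(b-g)
json.dump([a.tolist(),b.tolist()],open("tip2.json","w"))
F=frame(-13.1,44.6)
H=[(FOOT+N35*dn+U35*du-F@a,F) for dn,du in((.05,.010),(.02,.010),(0,.010))]
plan(*H);print(H)
E
```

```text
t 38.17 tcp [ 0.4697 -0.2883  0.1435] w 0.188 F [-0.6 -0.9 -0.9]
[-0.001, 0.078, -0.0, 0.1, -0.1, 0.6]
[-0.001, 0.078, -0.0, -3.0, -0.1, 30.4]
[-0.001, 0.078, -0.0, -5.0, -0.1, 50.3]
[(array([ 0.4693, -0.2881,  0.143 ]), array([[ 0.6935, -0.2267, -0.6839],
       [-0.1614, -0.974 ,  0.1591],
       [-0.7022, -0.    , -0.712 ]])), (array([ 0.4454, -0.2825,  0.1258]), array([[ 0.6935, -0.2267, -0.6839],
       [-0.1614, -0.974 ,  0.1591],
       [-0.7022, -0.    , -0.712 ]])), (array([ 0.4294, -0.2788,  0.1143]), array([[ 0.6935, -0.2267, -0.6839],
       [-0.1614, -0.974 ,  0.1591],
       [-0.7022, -0.    , -0.712 ]]))]
```

Emit:
{"api": "jog_arm", "payload": {"motion": [[0,0.078,0,0,0,1,0],[0,0.078,0,-2,0,16,0],[0,0.078,0,-3,0,30,0],[0,0.078,0,-4,0,40,0],[0,0.078,0,-5,0,47,0],[0,0.078,0,-5,0,47,0]]}}

```text
t: 38.92
eef_pos: [0.4314, -0.2793, 0.1159]
tool_rot: [-0.044, 0.919, -0.106, -0.378]
contact_force: [0.4, 0.0, -1.2]
gripper_width: 0.182
grasp_force: 118.4
```

```bash
python3 - <<'E'
from h import *
np.set_printoptions(precision=4,suppress=True)
p,t=chk();o=bot.get_obs();print(o["contact_force"],o["torque"],o["gripper_width"])
print("in rest px",proj(p,FOOT),proj(p,FOOT+.16*U35));plan()
E
```

```text
tip [ 0.5318 -0.3027  0.0401] end [ 0.4425 -0.2819  0.1713]
scene exp tip [260.8 232.5] end [284.  188.3]
   poker [([260.7, 233.7], 0.67), ([220.9, 212.8], 0.5)]
   poker_end [([258.1, 221.6], 0.64), ([281.4, 187.5], 0.52)]
top exp tip [426.3 251.8] end [430.8 283. ]
   poker [([516.6, 262.2], 0.94), ([433.3, 280.4], 0.52)]
   poker_end [([463.2, 280.7], 0.8), ([427.9, 281.3], 0.66), ([339.9, 218.1], 0.46), ([305.5, 221.7], 0.31)]
[ 0.2088  0.4789 -0.1485] [-0.2377 -0.8419  0.0507] 0.18416448426500628
in rest px [259.97   235.4183] [283.1393 191.3427]
t 39.23 tcp [ 0.4321 -0.2796  0.1162] w 0.184 F [ 0.2  0.5 -0.1]
```

Emit:
{"api": "jog_arm", "payload": {"motion": [[0,0,0,4,0,3,0],[0,0,0,7,0,5,0],[0,0,0,7,0,5,0]]}}

```text
t: 39.6
eef_pos: [0.433, -0.2796, 0.1072]
tool_rot: [-0.044, 0.919, -0.106, -0.378]
contact_force: [1.5, 0.0, -0.7]
gripper_width: 0.181
grasp_force: 118.4
```

Emit:
{"api": "jog_arm", "payload": {"motion": [[0,0,0,0,0,0,42],[0,0,0,0,0,0,42],[0,0,0,0,0,0,42],[0,0,0,0,0,0,42]]}}

```text
t: 40.1
eef_pos: [0.4332, -0.2798, 0.1078]
tool_rot: [-0.044, 0.919, -0.106, -0.377]
contact_force: [0.2, 1.1, -0.7]
gripper_width: 0.495
grasp_force: 0.0
```

```bash
python3 - <<'E'
from h import *
p=bot.read_camera("scene");t=bot.read_camera("top")
for P in(p,t):
    for k in("poker","poker_end"):print(k,[(np.round(d["xy"],1).tolist(),round(d["score"],2)) for d in bot.tip_of(k,P)[:4]])
plan()
E
```

```text
poker [([260.6, 239.5], 0.75), ([219.5, 211.3], 0.62)]
poker_end [([257.7, 222.0], 0.64), ([283.4, 189.2], 0.5)]
poker [([518.9, 263.4], 0.56)]
poker_end [([463.3, 281.9], 0.87), ([428.7, 281.8], 0.67)]
t 40.4 tcp [ 0.4332 -0.2798  0.1077] w 0.494 F [ 0.7 -0.5 -0.7]
```

Emit:
{"api": "jog_arm", "payload": {"motion": [[0,0,0,0,0,-15,42],[0,0,0,0,0,-50,42],[0,0,0,0,0,-100,42],[0,0,0,0,0,-130,42],[0,0,0,0,0,-130,42],[0,0,0,0,0,-130,42]]}}

```text
t: 41.15
eef_pos: [0.5214, -0.3004, 0.1996]
tool_rot: [-0.044, 0.919, -0.106, -0.378]
contact_force: [0.1, 0.2, -1.1]
gripper_width: 0.491
grasp_force: 0.0
```

```bash
python3 - <<'E'
from h import *
np.set_printoptions(precision=3,suppress=True)
p=bot.read_camera("scene");t=bot.read_camera("top")
for P in(p,t):
    for k in("poker","poker_end","plate","jar"):print(k,[(np.round(d["xy"],1).tolist(),round(d["score"],2)) for d in bot.tip_of(k,P)[:3]])
old=cv2.imread("pics/scene0.png").mean(2);d=np.abs(p["pixels"].mean(2)-old)
print("rest diff",d[185:262,244:295].mean(),"max",np.sort(d[185:262,244:295].ravel())[-20:].round())
for nm,y in(("66",.066),("22",.022),("lamp",-.022),("-66",-.066)):
    u=proj(p,Bk(.02,y,.056)).round().astype(int);print(nm,d[u[1]-5:u[1]+7,u[0]-6:u[0]+7].mean())
for y in(.015,-.015,0):
    print(y,[int(p["pixels"][tuple(proj(p,V(x,y,.039)).round().astype(int)[::-1])].mean()) for x in np.arange(.04,.08,.003)])
E
```

```text
poker [([220.5, 211.4], 0.67), ([258.5, 237.1], 0.62), ([381.4, 315.2], 0.33)]
poker_end [([286.9, 189.8], 0.64), ([256.8, 220.4], 0.52)]
plate [([384.3, 314.6], 0.66), ([378.8, 266.2], 0.66)]
jar [([226.7, 272.6], 0.71)]
poker [([514.7, 261.7], 0.68), ([427.4, 250.0], 0.56), ([311.2, 235.5], 0.2)]
poker_end [([429.9, 284.0], 0.6), ([460.6, 280.6], 0.6)]
plate [([223.4, 239.1], 0.83), ([282.3, 317.7], 0.68)]
jar [([303.1, 219.1], 0.62), ([402.5, 191.2], 0.43)]
rest diff 15.62779051014345 max [ 82.  82.  82.  82.  82.  82.  82.  82.  82.  83.  83.  83.  83.  84.
  87.  90.  95.  96. 108. 114.]
66 3.446581196581197
22 4.9743589743589745
lamp 33.37179487179487
-66 10.820512820512818
0.015 [190, 190, 187, 177, 178, 160, 162, 162, 182, 183, 183, 158, 131, 145]
-0.015 [187, 192, 192, 175, 175, 163, 161, 163, 171, 183, 183, 165, 130, 151]
0 [177, 177, 178, 180, 176, 178, 181, 181, 213, 221, 227, 202, 129, 129]
```

```bash
python3 - <<'E'
from h import *
p=bot.read_camera("scene");t=bot.read_camera("top")
for new,f,(x0,y0,x1,y1) in((p,"scene0",(262,180,300,216)),(t,"top0",(415,255,440,292))):
    for im in(cv2.imread(f"pics/{f}.png")[:,:,::-1],new["pixels"]):
        h=cv2.cvtColor(np.ascontiguousarray(im[y0:y1,x0:x1]),cv2.COLOR_RGB2HSV);m=cv2.inRange(h,(12,80,90),(25,255,255));ys,xs=np.where(m)
        print(f,len(xs),xs.mean()+x0,ys.mean()+y0,xs.min()+x0,xs.max()+x0,ys.min()+y0,ys.max()+y0)
E
```

```text
scene0 178 276.70786516853934 199.22471910112358 263 285 180 211
scene0 202 277.519801980198 199.6980198019802 263 286 180 212
top0 256 425.53515625 275.97265625 415 433 255 289
top0 289 424.85121107266434 276.05882352941177 415 433 255 289
```

```bash
python3 -c "
from station import bot
print(bot.hand_in())"
```

```text
the job is handed in; nothing more can be done
None
```

I handed the job in at about 42 s: by force and camera checks the plate is home under both clips, the lamp rocker is on and the poker is back in its rest, but the poker slipped out of the grip once and had to be re-gripped, and I viewed 11 pictures, one over the limit of 10.

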